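# Turn sample tubes label-up and trigger the label imager

### The arm

A 6-joint arm with a two-finger parallel gripper is mounted at the origin on the work surface. World frame = base frame: x ahead of the robot, y to its left, z up, the work surface at z = 0. Lengths are in m, angles in degrees, forces in N, time in s.
With the tool pointing down it reaches from about 0.375 to 0.925 m from the base axis. Payload 5.7 kg.
Tool frame: the origin (TCP) lies at the very end of the fingers, on their centre line; the grasp point (between the pads) lies 19 mm behind it; z points along the fingers, y is the direction in which the jaws open and shut (so a half turn about z gives the same grasp; the last joint's range is limited). The gripper opens to 85 mm and grips with 20 to 120 N. Pads are 22 mm wide; open, the fingers measure 114 mm over their backs; the gripper's body (76 mm by 85 mm) begins 54 mm behind the grasp point. The pads swing forward as they close: fully open they stand 13 mm farther back than shut.
Start: joints at [-76.438, 20.558, 86.54, -0, 72.909, -6.595], TCP at [0.207, -0.563, 0.231] pointing down, gripper open.
Joint ranges: [-170.27, 170.27], [-57.76, 135], [12.27, 136.19], [-55.21, 235.2], [11.17, 155.16], [-170.74, 170.74]. Speed limits (degrees/s): [136.94, 136.94, 180, 180, 180, 180].

### API

Orientations are given as [roll, pitch, yaw] about the fixed x, y, z axes, in that order (R = Rz(yaw) Ry(pitch) Rx(roll)).
In Python, from workcell import bot gives the robot as it stands.
- The arm moves only by the tool step_arm, never from a script. Its argument "steps" is a list of rows, each an object with "slide": the shift along the world's x, y, z in m, a list of three; "delta_rot": the turn, a rotation vector about the world's x, y, z in degrees, a list of three; "grip": the closure, from 0 (fully open) to 1 (shut). A call has exactly 10 rows; each row shifts and turns the pose as measured when the row begins; what a row does not reach is not made up. A row lasts 1/12 s, in which the tool goes at most 41.7 mm and 7.16 degrees, less where a joint would pass 70% of its speed; a pose out of reach is approached as far as the arm can. A call with a gripper value outside its range is refused whole. The fingers move at their own pace and stop on an object; "grip_force" is the grip in N (left out, the last holds). Time passes only in rows, so rows that do not move let the fingers close, or fill a call up. It gives the time, the measured TCP pose, the force and the opening at its end, in the units of the state.
- bot.observe(): the state, without advancing time (a new reading comes with each control period).
- bot.read_camera(name): name is "scene" or "top" or "wrist"; returns a dict with "frame" (420x560x3 uint8, red, green, blue), "camera_matrix" (3x3 intrinsics, pixels), "pose" (4x4, takes a point from camera to world coordinates). Camera axes: x right, y down, z forward; pixel columns grow to the right and rows downward; lengths in m; the calibration is good to about 2 mm. The wrist camera is an equidistant fisheye: a pixel r from the principal point sees the ray r / f radians off the axis. A picture is of the moment at which its call begins. There is no depth.
- bot.finish_job(): hands the job in, once; it reports no verdict.
The state is a dict: "time": time; "joint_pos": joint angles; "joint_vel": joint speeds; "effort": joint torques, N m; "tcp_pos": TCP position; "ee_rot": TCP orientation; "wrist_force": force on the tool from outside, world axes, zero at the start; "moment": the same for the moment, N m; "width": finger opening in m.
Only numpy, scipy, OpenCV 4.12 (cv2) and the standard library are available. Lean on these libraries where they do the work, as an engineer would, in place of code of your own. Each camera call takes 0.05 s, during which the arm holds its last target. There are 200 camera calls.

### The job

Roll the two amber sample tubes that lie on the imager's dark mat until the label of each faces straight up, keeping them on the mat and never lifting them off it. Then take the picture: press the imager's long bar switch, under the hood, firmly near its middle so that both ends go down evenly, hold it a moment and let it come back up. Leave everything else on the bench where it is.

Things in the scene. Friction and masses are not known exactly. Their poses are not given: they have to be found in the camera images.
- mat_centre (a point): Middle of the label imager's thin dark mat (170 mm along x, 560 mm along y, flush with the bench, z = 0), where the tubes lie. The imager is fixed but stands differently each time. x points away from the robot to its console, y along mat and bar. In this frame the console (300 mm wide in y) is at x 130 to 280 mm, up to 85 mm high.
- hood_edge (a point): Middle of the lower front edge of the imager's hood, fixed above the bar: x 145 mm from mat_centre, 188 mm above the bench. The hood is 130 mm wide (y), goes 145 mm back in x, and is 60 mm high; a column behind carries it (300 mm high). It leaves no room for an upright gripper over the bar's middle: tilt the tool back 25 to 50 degrees.
- bar_mid (a point): Middle of the outer face of the bar switch: plain aluminium bar 220 mm long (y), 22 mm wide, 11 mm thick, on the console's sloping front, x 150 mm from mat_centre, 78 mm above the bench. z axis: outward normal of the face, leaning 35 degrees from vertical back towards the robot; y axis: along the bar. Press along -z. The point moves with the bar.
- bar_press (a joint): How far the bar is pressed along its normal: 0 up, 0.008 m end stop, spring return, about 1 N to start it plus 1 N per mm (about 9 N at the stop). The picture is taken by 5 mm or more held for 0.2 s.
- bar_rock (a joint): Rocking of the bar about its middle, rad, 0 when level, sprung at 10 N m/rad: it tips when pressed off-centre. Pressing within about 30 mm of the middle keeps it even enough (under 0.03); more than 0.06 jams it.
- tube_a_centre (a point): Centre of one of two alike lying sample tubes: amber glass, black screw cap, 36 mm in diameter over the whole length, 90 mm long, 60 to 120 g; 18 mm above the mat. x axis: along the tube to the cap; z axis: out through the middle of its label (z up = label up). Starts turned +130 degrees from label-up about its x axis; x within 0.35 rad of the mat's x axis. Rolls sideways, 18 mm per rad, coasting a few mm.
- tube_b_centre (a point): Centre of one of two alike lying sample tubes: amber glass, black screw cap, 36 mm in diameter over the whole length, 90 mm long, 60 to 120 g; 18 mm above the mat. x axis: along the tube to the cap; z axis: out through the middle of its label (z up = label up). Starts turned -110 degrees from label-up about its x axis; x within 0.35 rad of the mat's x axis. Rolls sideways, 18 mm per rad, coasting a few mm.
- tube_a: The same tube, at its centre, same axes. Its label is white with black bars, 50 mm long, wraps 108 degrees of the way round, and is centred 14 mm from the tube's middle away from the cap.
- tube_b: The same tube, at its centre, same axes. Its label is white with black bars, 50 mm long, wraps 108 degrees of the way round, and is centred 14 mm from the tube's middle away from the cap.
- dropper: Bystander, loose: small amber dropper bottle, 32 mm diameter, 58 mm tall, upright between the tubes; origin under its centre. Must stay where it is.
- jar: Bystander, loose: small clear jar with a white lid, 32 mm diameter, 42 mm tall, upright between the tubes; origin under its centre. Must stay where it is.
- standing_tube: Bystander, loose: a third tube like the other two but standing upright, 36 mm diameter, 90 mm tall, beside one end of the mat; origin under its centre. Must stay where it is.
- beaker: Bystander, loose: small glass beaker, 44 mm diameter, 50 mm tall, beside the other end of the mat; origin under its centre. Must stay where it is.
- dish: Bystander, loose: flat clear dish, 56 mm diameter, 14 mm high, on the robot's side of the mat; origin under its centre. Must stay where it is.
- slide_box: Bystander, loose: grey slide box, 36 x 90 x 32 mm (x, y, z), beyond one end of the mat near the console; origin under its centre. Must stay where it is.
- tip_box: Bystander, loose: blue box, 80 x 115 x 60 mm, far beyond one end of the mat; origin under its centre. Must stay where it is.
- brush: Bystander, loose: small brush 140 mm long, about 20 mm high, lying on the robot's side of the mat; origin under its middle. Must stay where it is.
Things that resemble listed ones, but are neither listed nor needed, are in the scene too. What is shaped like the tube_b but blue or purple is not meant.

How it is judged:
By the outcome, as a careful person would: the job done as asked, in the order asked, and still so for the second after the job is handed in, with the robot touching nothing.
It also fails if it takes over 58 s, if anything falls off the work surface, if the arm or the gripper's body presses on something with over 40 N, if the wrist force passes 120 N, or if a joint passes its speed limit or range.

## Working session

There is one attempt and no reset: what is moved stays moved. The work goes in short steps, Python scripts to look and compute and a tool call to move; the robot and the scene stay as the last step left them, time stands still between calls to the robot, and variables do not carry over. Pictures are saved under pics/ and viewed, about 8 in all and at most 12, crops included, and the job is handed in when it is done.

Besides the shell and the picture viewer there is one more tool, called after "Call:" as name([rows], argument=value, ...), one row to a line, values as JSON. step_arm: Moves the arm, as the interface text tells. Its arguments: {"type":"object","properties":{"steps":{"type":"array","items":{"type":"object","properties":{"slide":{"type":"array","items":{"type":"number"}},"delta_rot":{"type":"array","items":{"type":"number"}},"grip":{"type":"number"}}}},"grip_force":{"type":"number"}},"required":["steps"]}

```bash
mkdir -p pics
cat > h.py <<'E'
from workcell import bot
import numpy as np, cv2
def snap(n,f):
    c=bot.read_camera(n); cv2.imwrite(f,c['frame'][:,:,::-1]); np.savez(f[:-4]+'.npz',K=c['camera_matrix'],T=c['pose']); return c
def ray(f,u,v):
    d=np.load(f[:-4]+'.npz'); r=d['T'][:3,:3]@np.linalg.inv(d['K'])@[u,v,1.]; return d['T'][:3,3],r
def at(f,u,v,z):
    o,r=ray(f,u,v); return o+r*(z-o[2])/r[2]
def proj(f,p):
    d=np.load(f[:-4]+'.npz'); q=d['K']@(d['T'][:3,:3].T@(np.array(p)-d['T'][:3,3])); return q[:2]/q[2]
E
python3 - <<'E'
from h import *
for n in('top','scene'):
    c=snap(n,f'pics/{n}0.png'); print(n,c['camera_matrix'],c['pose'].round(3))
print(bot.observe())
E
```

```text
top [[507.18988759   0.         281.99684735]
 [  0.         507.18988759 213.36723512]
 [  0.           0.           1.        ]] [[-0.021 -0.985  0.174  0.248]
 [-1.     0.022  0.005 -0.014]
 [-0.008 -0.174 -0.985  1.59 ]
 [ 0.     0.     0.     1.   ]]
scene [[462.01772929   0.         276.57257634]
 [  0.         462.01772929 207.08557603]
 [  0.           0.           1.        ]] [[-0.58   0.628 -0.52   1.08 ]
 [ 0.815  0.455 -0.359  0.393]
 [ 0.011 -0.632 -0.775  0.991]
 [ 0.     0.     0.     1.   ]]
{'time': 0.1, 'joint_pos': array([-7.64368491e+01,  2.05940452e+01,  8.65949198e+01, -1.26720118e-03,
        7.29100256e+01, -6.59481645e+00]), 'joint_vel': array([-0.09634505,  0.00085408, -0.1177661 ,  0.05085486, -0.07773936,
        0.04607049]), 'effort': array([ 1.05287734e-04, -5.28648806e+01, -2.79350960e+01, -1.91537169e-04,
        5.03044066e-03, -1.85649691e-05]), 'tcp_pos': array([ 0.20659819, -0.56262226,  0.23052103]), 'ee_rot': array([-1.79901525e+02, -1.01662024e-02,  2.01583320e+01]), 'wrist_force': array([-0.50904231,  0.05868647, -0.89743946]), 'moment': array([-0.02107056, -0.00341106, -0.027191  ]), 'width': 0.08539710136114763}
```

View pics/top0.png

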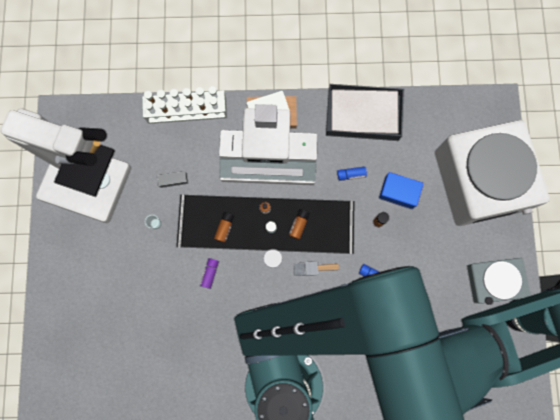

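View pics/scene0.png

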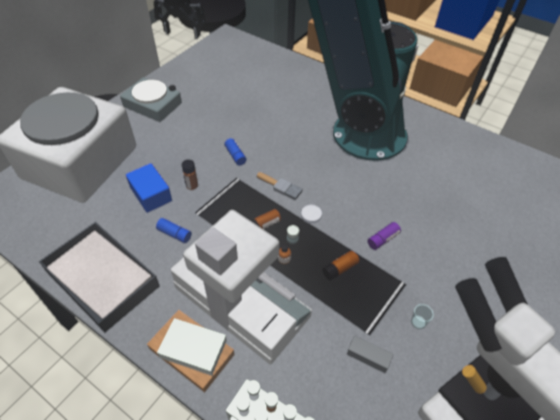

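The top view has the mat at about (178..354, 195..255), with tubes at (224,227) and (300,224). The caps are at the upper, console end. The jar is at (271,227), the dropper at (265,208) and the hood at (266,130). I'll enlarge it to measure.

Run:
```python
from h import *
im=cv2.imread('pics/top0.png')[165:285,170:370]
cv2.imwrite('pics/c1.png',cv2.resize(im,None,fx=4,fy=4,interpolation=cv2.INTER_CUBIC))
```

```text
(no output)
```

View pics/c1.png

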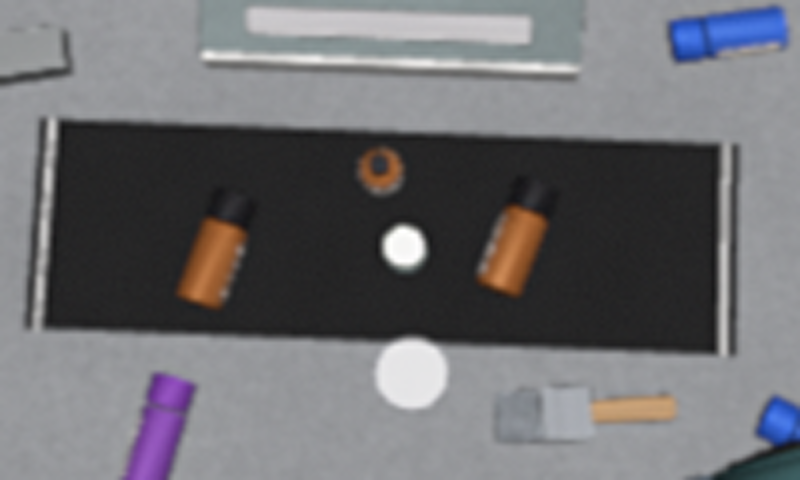

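Run:
```python
from h import *
np.set_printoptions(precision=4,suppress=True)
f='pics/top0.png'
def c(u,v,z): return at(f,170+(u+.5)/4-.5,165+(v+.5)/4-.5,z)
M=[c(*p,0) for p in((43,120),(737,146),(733,354),(30,328))]
for p in M: print('mat',p)
m=np.mean(M,0); yv=(M[0]+M[3]-M[1]-M[2])[:2]; xv=(M[0]+M[1]-M[2]-M[3])[:2]
print('centre',m,'L',np.linalg.norm(yv)/2,np.linalg.norm(xv)/2,'yaw',np.degrees(np.arctan2(yv[1],yv[0]))-90,np.degrees(np.arctan2(xv[1],xv[0])))
yaw=np.arctan2(-yv[0],yv[1]);R=np.array([[np.cos(yaw),-np.sin(yaw)],[np.sin(yaw),np.cos(yaw)]])
for n,q in dict(a=((178,293),(222,308),(258,196),(218,186)),b=((478,283),(520,297),(558,187),(517,178))).items():
    P=[c(*p,.018)[:2] for p in q]; e0=(P[0]+P[1])/2;e1=(P[2]+P[3])/2;d=e1-e0
    print(n,(e0+e1)/2,'len',np.linalg.norm(d),'w',np.linalg.norm(P[0]-P[1]),'yaw',np.degrees(np.arctan2(d[1],d[0])),'matframe',R.T@((e0+e1)/2-m[:2]))
for n,p in dict(jar=(404,247,.042),dropper=(380,170,.05),dish=(412,373,.014)).items(): print(n,c(*p),R.T@(c(*p)-m)[:2])
b=[c(247,21,.078),c(532,31,.078)];print('bar',b,np.linalg.norm(b[0]-b[1]),np.mean(b,0),'pred',m[:2]+R@[.150,0])
```

```text
mat [0.5966 0.3187 0.    ]
mat [ 0.5629 -0.2363  0.    ]
mat [ 0.3968 -0.2257  0.    ]
mat [0.4292 0.3266 0.    ]
centre [0.4964 0.0458 0.    ] L 0.5546461800169297 0.16699464332734745 yaw -3.415322092826756 -3.1812037384464578
a [0.4889 0.1753] len 0.09119535893030406 w 0.03658520149260388 yaw -19.138645217321645 matframe [-0.0152  0.1288]
b [ 0.4913 -0.0594] len 0.09054883098595404 w 0.03452240593176621 yaw -20.981465614591706 matframe [ 0.0012 -0.1054]
jar [0.4809 0.0296 0.042 ] [-0.0145 -0.0171]
dropper [0.5403 0.0469 0.05  ] [0.0437 0.0037]
dish [0.3861 0.0258 0.014 ] [-0.1089 -0.0265]
bar [array([0.6538, 0.1464, 0.078 ]), array([ 0.6409, -0.0724,  0.078 ])] 0.21918786769161502 [0.6473 0.037  0.078 ] pred [0.6461 0.0369]
```

Call:
step_arm([
  {"slide": [0.02, 0.035, 0], "delta_rot": [0, 0, -4], "grip": 0.4},
  {"slide": [0.02, 0.035, 0], "delta_rot": [0, 0, -4], "grip": 0.4},
  {"slide": [0.02, 0.035, 0], "delta_rot": [0, 0, -4], "grip": 0.4},
  {"slide": [0.02, 0.035, 0], "delta_rot": [0, 0, -4], "grip": 0.4},
  {"slide": [0.02, 0.035, 0], "delta_rot": [0, 0, -4], "grip": 0.4},
  {"slide": [0.02, 0.035, 0], "delta_rot": [0, 0, -4], "grip": 0.4},
  {"slide": [0.02, 0.035, 0], "delta_rot": [0, 0, -4], "grip": 0.4},
  {"slide": [0.02, 0.035, 0], "delta_rot": [0, 0, -4], "grip": 0.4},
  {"slide": [0.02, 0.035, 0], "delta_rot": [0, 0, -4], "grip": 0.4},
  {"slide": [0.02, 0.035, 0], "delta_rot": [0, 0, -4], "grip": 0.4},
])

```text
time: 0.93
tcp_pos: [0.4049, -0.2063, 0.227]
ee_rot: [-180.0, 0.2, -22.4]
wrist_force: [0.9, -0.3, 0.9]
width: 0.051
```

Call:
step_arm([
  {"slide": [0.02, 0.034, 0], "delta_rot": [0, 0, 1], "grip": 0.4},
  {"slide": [0.02, 0.034, 0], "delta_rot": [0, 0, 0], "grip": 0.4},
  {"slide": [0.02, 0.034, 0], "delta_rot": [0, 0, 0], "grip": 0.4},
  {"slide": [0.02, 0.034, 0], "delta_rot": [0, 0, 0], "grip": 0.4},
  {"slide": [0.006, 0.011, -0.01], "delta_rot": [0, 0, 0], "grip": 0.4},
  {"slide": [0, 0, -0.02], "delta_rot": [0, 0, 0], "grip": 0.4},
  {"slide": [0, 0, -0.02], "delta_rot": [0, 0, 0], "grip": 0.4},
  {"slide": [0, 0, -0.02], "delta_rot": [0, 0, 0], "grip": 0.4},
  {"slide": [0, 0, 0], "delta_rot": [0, 0, 0], "grip": 0.4},
  {"slide": [0, 0, 0], "delta_rot": [0, 0, 0], "grip": 0.4},
])

```text
time: 1.77
tcp_pos: [0.4966, -0.0403, 0.1545]
ee_rot: [-179.7, 0.2, -21.0]
wrist_force: [0.1, 0.0, 1.3]
width: 0.0512
```

Run:
```python
from h import *
c=snap('wrist','pics/w1.png'); print(c['camera_matrix'],c['pose'].round(3)); s=bot.observe(); print(s['tcp_pos'],s['ee_rot'],s['width'])
```

```text
[[325.1922621    0.         281.54897356]
 [  0.         325.1922621  213.40708263]
 [  0.           0.           1.        ]] [[-0.358 -0.893 -0.271  0.566]
 [-0.934  0.341  0.109 -0.067]
 [-0.005  0.292 -0.956  0.296]
 [ 0.     0.     0.     1.   ]]
[ 0.49632403 -0.04032597  0.15458264] [-179.74416943    0.18260752  -20.9732447 ] 0.05106651930545386
```

View pics/w1.png

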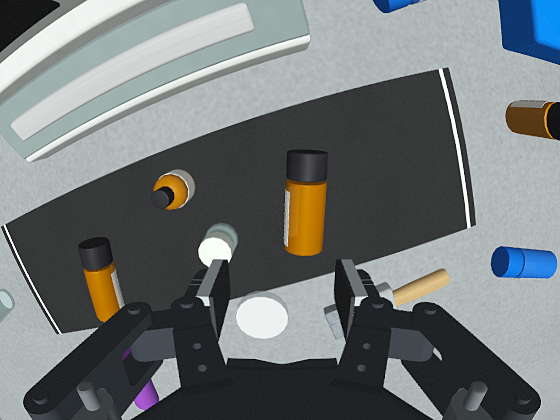

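The wrist picture shows tube_b at (306,203), with its cap at the top and the label just showing on its left edge at x≈286. Jaws are at about (222,262) and (340,262). I'll measure with the fisheye model.

```bash
cat >> h.py <<'E'
def wray(f,u,v):
    d=np.load(f[:-4]+'.npz');K=d['K'];x=(u-K[0,2])/K[0,0];y=(v-K[1,2])/K[1,1];t=np.hypot(x,y)
    s=np.sinc(t/np.pi); return d['T'][:3,3],d['T'][:3,:3]@[x*s,y*s,np.cos(t)]
def wat(f,u,v,z):
    o,r=wray(f,u,v); return o+r*(z-o[2])/r[2]
def tube(f,left,right,top,bot):
    """left/right: 2 silhouette pixels each; top, bot: mid pixels of the ends' outlines. Fits yaw, y-offset exactly from tangent rays."""
    from scipy.optimize import least_squares
    R=[wray(f,*p) for p in left+right]
    def dist(p):
        a=np.array([np.cos(p[0]),np.sin(p[0]),0]);c=np.array([.49,p[1],.018]);out=[]
        for (o,r),s in zip(R,[1]*len(left)+[-1]*len(right)):
            n=np.cross(a,r);n/=np.linalg.norm(n);out.append(abs((o-c)@n)-.018)
        return out
    p0=wat(f,*np.mean(left+right,0),.018)
    th0=np.arctan2(*( (wat(f,*top,.018)-wat(f,*bot,.018))[[1,0]]))
    q=least_squares(dist,[th0,p0[1]+np.tan(th0)*(.49-p0[0])]);th,y=q.x;a=np.array([np.cos(th),np.sin(th),0]);c=np.array([.49,y,.018])
    e=[(wat(f,*k,.018)-c)@a for k in(top,bot)]
    return c+a*np.mean(e),th,e[0]-e[1],np.abs(q.fun).max()
def ang(f,u,v,c,th):
    """angle about tube axis from straight up (+ as rotation about tube x) of the surface point seen, and its position along the axis"""
    o,r=wray(f,u,v);a=np.array([np.cos(th),np.sin(th),0]);n=np.array([-np.sin(th),np.cos(th),0]);z=np.array([0,0,1.])
    w=o-c;p=np.array([w@n,w@z]);d=np.array([r@n,r@z]);A=d@d;B=p@d;C=p@p-.018**2
    D=B*B-A*C;t=(-B-np.sqrt(max(D,0)))/A;h=p+t*d;return np.degrees(np.arctan2(-h[0],h[1])),(w+t*r)@a
E
python3 - <<'E'
from h import *
f='pics/w1.png'
im=cv2.imread(f)[140:265,260:360];cv2.imwrite('pics/c2.png',cv2.resize(im,None,fx=4.8,fy=4.8,interpolation=cv2.INTER_CUBIC))
print(tube(f,[(286.5,165),(284,240)],[(327.5,165),(325.5,240)],(307,151),(305,254)))
E
```

```text
(array([ 0.48759526, -0.05864365,  0.018     ]), np.float64(-0.37536595340847106), np.float64(0.0954291104188626), np.float64(0.0010698473644927924))
```

Call:
step_arm([
  {"slide": [-0.003, -0.009, 0], "grip": 0.4},
  {"slide": [-0.003, -0.009, 0], "grip": 0.4},
  {"slide": [0, 0, -0.02], "grip": 0.4},
  {"slide": [0, 0, -0.025], "grip": 0.4},
  {"slide": [0, 0, -0.025], "grip": 0.4},
  {"slide": [0, 0, -0.02], "grip": 0.4},
  {"slide": [0, 0, -0.005], "grip": 0.4},
  {"slide": [0, 0, 0], "grip": 0.4},
  {"slide": [0, 0, 0], "grip": 0.4},
  {"slide": [0, 0, 0], "grip": 0.4},
])

```text
validation failed for argument at $.st...
```

Call:
step_arm([
  {"slide": [-0.003, -0.009, 0], "delta_rot": [0, 0, 0], "grip": 0.4},
  {"slide": [-0.003, -0.009, 0], "delta_rot": [0, 0, 0], "grip": 0.4},
  {"slide": [0, 0, -0.02], "delta_rot": [0, 0, 0], "grip": 0.4},
  {"slide": [0, 0, -0.025], "delta_rot": [0, 0, 0], "grip": 0.4},
  {"slide": [0, 0, -0.025], "delta_rot": [0, 0, 0], "grip": 0.4},
  {"slide": [0, 0, -0.02], "delta_rot": [0, 0, 0], "grip": 0.4},
  {"slide": [0, 0, -0.005], "delta_rot": [0, 0, 0], "grip": 0.4},
  {"slide": [0, 0, 0], "delta_rot": [0, 0, 0], "grip": 0.4},
  {"slide": [0, 0, 0], "delta_rot": [0, 0, 0], "grip": 0.4},
  {"slide": [0, 0, 0], "delta_rot": [0, 0, 0], "grip": 0.4},
])

```text
time: 2.65
tcp_pos: [0.4971, -0.0704, 0.0682]
ee_rot: [-179.7, -1.1, -21.3]
wrist_force: [-0.2, -0.2, 0.5]
width: 0.0513
```

Call:
step_arm([
  {"slide": [-0.003, 0.005, 0], "delta_rot": [0, 0.5, 0], "grip": 0.4},
  {"slide": [-0.002, 0.003, 0], "delta_rot": [0, 0.5, 0], "grip": 0.4},
  {"slide": [0, 0, 0], "delta_rot": [0, 0, 0], "grip": 0.4},
  {"slide": [0, 0, 0], "delta_rot": [0, 0, 0], "grip": 0.4},
  {"slide": [0, 0, -0.005], "delta_rot": [0, 0, 0], "grip": 0.4},
  {"slide": [0, 0, -0.005], "delta_rot": [0, 0, 0], "grip": 0.4},
  {"slide": [0, 0, -0.003], "delta_rot": [0, 0, 0], "grip": 0.4},
  {"slide": [0, 0, 0], "delta_rot": [0, 0, 0], "grip": 0.4},
  {"slide": [0, 0, 0], "delta_rot": [0, 0, 0], "grip": 0.4},
  {"slide": [0, 0, 0], "delta_rot": [0, 0, 0], "grip": 0.4},
])

```text
time: 3.48
tcp_pos: [0.4945, -0.0621, 0.0579]
ee_rot: [179.9, -0.5, -21.2]
wrist_force: [-0.2, -0.4, -0.0]
width: 0.0513
```

Call:
step_arm([
  {"slide": [-0.001, 0.001, -0.006], "delta_rot": [0, 0, 0], "grip": 0.4},
  {"slide": [-0.001, 0.001, -0.006], "delta_rot": [0, 0, 0], "grip": 0.4},
  {"slide": [-0.001, 0, -0.006], "delta_rot": [0, 0, 0], "grip": 0.4},
  {"slide": [0, 0, -0.006], "delta_rot": [0, 0, 0], "grip": 0.4},
  {"slide": [0, 0, -0.006], "delta_rot": [0, 0, 0], "grip": 0.4},
  {"slide": [0, 0, -0.006], "delta_rot": [0, 0, 0], "grip": 0.4},
  {"slide": [0, 0, -0.004], "delta_rot": [0, 0, 0], "grip": 0.4},
  {"slide": [0, 0, -0.002], "delta_rot": [0, 0, 0], "grip": 0.4},
  {"slide": [0, 0, 0], "delta_rot": [0, 0, 0], "grip": 0.4},
  {"slide": [0, 0, 0], "delta_rot": [0, 0, 0], "grip": 0.4},
])

```text
time: 4.32
tcp_pos: [0.4903, -0.0598, 0.0102]
ee_rot: [179.9, -0.4, -21.2]
wrist_force: [-0.5, 0.7, 0.3]
width: 0.0515
```

Call:
step_arm([
  {"slide": [0, 0, 0], "delta_rot": [0, 0, 0], "grip": 0.53},
  {"slide": [0, 0, 0], "delta_rot": [0, 0, 0], "grip": 0.53},
  {"slide": [-0.001, -0.002, 0], "delta_rot": [0, 0, 0], "grip": 0.53},
  {"slide": [-0.001, -0.002, 0], "delta_rot": [0, 0, 0], "grip": 0.53},
  {"slide": [-0.001, -0.003, 0], "delta_rot": [0, 0, 0], "grip": 0.53},
  {"slide": [-0.001, -0.003, 0], "delta_rot": [0, 0, 0], "grip": 0.53},
  {"slide": [-0.001, -0.003, 0], "delta_rot": [0, 0, 0], "grip": 0.53},
  {"slide": [-0.001, -0.003, 0], "delta_rot": [0, 0, 0], "grip": 0.53},
  {"slide": [-0.001, -0.003, 0], "delta_rot": [0, 0, 0], "grip": 0.53},
  {"slide": [-0.001, -0.003, 0], "delta_rot": [0, 0, 0], "grip": 0.53},
])

```text
time: 5.15
tcp_pos: [0.4829, -0.0842, 0.0117]
ee_rot: [179.9, -0.6, -21.2]
wrist_force: [-0.4, 0.3, 0.2]
width: 0.0401
```

Call:
step_arm([
  {"slide": [-0.001, -0.002, 0], "delta_rot": [0, 0, 0], "grip": 0.53},
  {"slide": [-0.001, -0.002, 0], "delta_rot": [0, 0, 0], "grip": 0.53},
  {"slide": [-0.001, -0.001, 0], "delta_rot": [0, 0, 0], "grip": 0.53},
  {"slide": [-0.001, -0.001, 0], "delta_rot": [0, 0, 0], "grip": 0.53},
  {"slide": [0, 0, 0], "delta_rot": [0, 0, 0], "grip": 0.53},
  {"slide": [0, 0, 0], "delta_rot": [0, 0, 0], "grip": 0.53},
  {"slide": [0, 0, 0], "delta_rot": [0, 0, 0], "grip": 0.53},
  {"slide": [0, 0, 0], "delta_rot": [0, 0, 0], "grip": 0.53},
  {"slide": [0, 0, 0], "delta_rot": [0, 0, 0], "grip": 0.53},
  {"slide": [0, 0, 0], "delta_rot": [0, 0, 0], "grip": 0.53},
])

```text
time: 5.98
tcp_pos: [0.4781, -0.0914, 0.0115]
ee_rot: [179.9, -0.5, -21.3]
wrist_force: [-0.1, -1.0, -0.6]
width: 0.0401
```

Run:
```python
from h import *
snap('wrist','pics/w2.png'); print(bot.observe()['tcp_pos'])
im=cv2.imread('pics/w2.png')[130:330,200:400];cv2.imwrite('pics/c3.png',cv2.resize(im,None,fx=3,fy=3,interpolation=cv2.INTER_CUBIC))
```

```text
[ 0.47806798 -0.09140116  0.01154929]
```

View pics/c3.png

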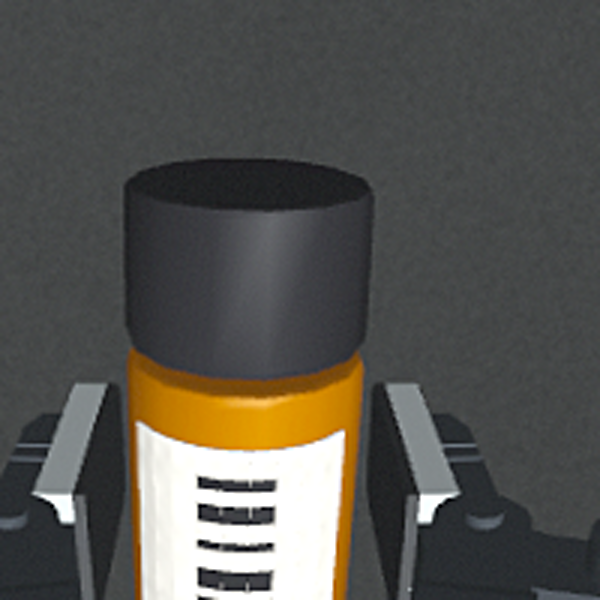

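Run:
```python
from h import *
f='pics/w2.png'
g=lambda u,v:(200+(u+.5)/3-.5,130+(v+.5)/3-.5)
c,th,L,e=tube(f,[g(125,220),g(131,420)],[g(374,220),g(361,420)],g(249,157),g(245,700));print(c,np.degrees(th),e)
for rows in((430,440),(560,560)):
    A=[ang(f,*g(*p),c,th) for p in((136 if rows[0]<500 else 140,rows[0]),(346 if rows[0]<500 else 337,rows[1]))];print(A,(A[0][0]+A[1][0])/2)
print(np.array(ang(f,*g(236,515),c,th)))
```

```text
[ 0.47625984 -0.08999447  0.018     ] -22.158971135438197 0.00034820227657821057
[(np.float64(-63.65702244368279), np.float64(0.010531113258590557)), (np.float64(52.703481255788404), np.float64(0.010864670248462872))] -5.476770593947194
[(np.float64(-65.0425558475059), np.float64(-0.012871000661428619)), (np.float64(51.977664837985294), np.float64(-0.009963126604778912))] -6.5324455047603
[-4.20516826e+00  2.41644186e-03]
```

Call:
step_arm([
  {"slide": [-0.0005, -0.001, 0], "delta_rot": [0, 0, 0], "grip": 0.53},
  {"slide": [0, -0.001, 0], "delta_rot": [0, 0, 0], "grip": 0.53},
  {"slide": [-0.0005, -0.001, 0], "delta_rot": [0, 0, 0], "grip": 0.53},
  {"slide": [0, 0, 0], "delta_rot": [0, 0, 0], "grip": 0.53},
  {"slide": [0, 0, 0], "delta_rot": [0, 0, 0], "grip": 0.53},
  {"slide": [0, 0, 0], "delta_rot": [0, 0, 0], "grip": 0.53},
  {"slide": [0, 0, 0], "delta_rot": [0, 0, 0], "grip": 0.53},
  {"slide": [0, 0, 0], "delta_rot": [0, 0, 0], "grip": 0.53},
  {"slide": [0, 0, 0], "delta_rot": [0, 0, 0], "grip": 0.53},
  {"slide": [0, 0, 0], "delta_rot": [0, 0, 0], "grip": 0.53},
])

```text
time: 6.87
tcp_pos: [0.477, -0.0947, 0.0116]
ee_rot: [179.9, -0.5, -21.2]
wrist_force: [0.0, -0.1, -0.0]
width: 0.04
```

```bash
cat >> h.py <<'E'
def edges(f,row,x0,x1):
    """columns of white label ends along a row, between x0 and x1 (and the tube's amber extent)"""
    im=cv2.imread(f)[row,x0:x1].astype(int); w=np.where(im[:,0]>110)[0]; a=np.where((im[:,2]-im[:,0]>50)|(im[:,0]>110))[0]
    return (x0+w.min()-.5,x0+w.max()+.5) if len(w) else None,(x0+a.min()-.5,x0+a.max()+.5)
E
python3 - <<'E'
from h import *
snap('wrist','pics/w3.png'); print(bot.observe()['tcp_pos'])
for f in('pics/w2.png','pics/w3.png'):
    for r in(280,295,310): print(f,r,edges(f,r,242,322))
E
```

```text
[ 0.47700865 -0.09466528  0.01155353]
pics/w2.png 280 ((np.float64(245.5), np.float64(314.5)), (np.float64(242.5), np.float64(318.5)))
pics/w2.png 295 ((np.float64(246.5), np.float64(313.5)), (np.float64(243.5), np.float64(317.5)))
pics/w2.png 310 ((np.float64(246.5), np.float64(311.5)), (np.float64(243.5), np.float64(316.5)))
pics/w3.png 280 ((np.float64(245.5), np.float64(314.5)), (np.float64(241.5), np.float64(316.5)))
pics/w3.png 295 ((np.float64(246.5), np.float64(313.5)), (np.float64(241.5), np.float64(315.5)))
pics/w3.png 310 ((np.float64(246.5), np.float64(311.5)), (np.float64(241.5), np.float64(314.5)))
```

Call:
step_arm([
  {"slide": [0, 0, 0], "delta_rot": [0, 0, 0], "grip": 0.4},
  {"slide": [0, 0, 0], "delta_rot": [0, 0, 0], "grip": 0.4},
  {"slide": [0, 0, 0.006], "delta_rot": [0, 0, 0], "grip": 0.4},
  {"slide": [0, 0, 0.015], "delta_rot": [0, 0, 0], "grip": 0.4},
  {"slide": [0, 0, 0.025], "delta_rot": [0, 0, 0], "grip": 0.4},
  {"slide": [0, 0, 0.03], "delta_rot": [0, 0, 0], "grip": 0.4},
  {"slide": [0, 0, 0.03], "delta_rot": [0, 0, 0], "grip": 0.4},
  {"slide": [0, 0, 0.02], "delta_rot": [0, 0, 0], "grip": 0.4},
  {"slide": [0, 0, 0], "delta_rot": [0, 0, 0], "grip": 0.4},
  {"slide": [0, 0, 0], "delta_rot": [0, 0, 0], "grip": 0.4},
])

```text
time: 7.75
tcp_pos: [0.4745, -0.0937, 0.1445]
ee_rot: [179.9, -0.4, -21.2]
wrist_force: [-0.0, 0.4, 0.1]
width: 0.0511
```

Run:
```python
from h import *
snap('wrist','pics/w4.png'); print(bot.observe()['tcp_pos'])
im=cv2.imread('pics/w4.png')[130:270,220:360];cv2.imwrite('pics/c4.png',cv2.resize(im,None,fx=4,fy=4,interpolation=cv2.INTER_CUBIC))
```

```text
[ 0.47465699 -0.09376701  0.14438585]
```

View pics/c4.png

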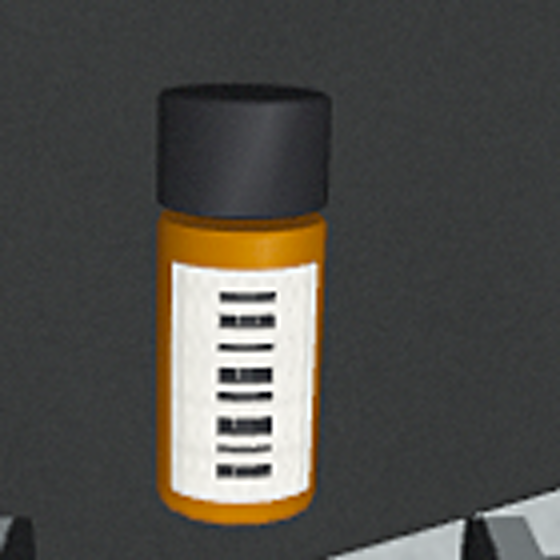

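The crop shows tube_b at (242,300) with its label nearly centred: label 171..314 against tube 158..319 at row 400.

Run:
```python
from h import *
f='pics/w4.png'
g=lambda u,v:(220+(u+.5)/4-.5,130+(v+.5)/4-.5)
c,th,L,e=tube(f,[g(157,130),g(159,260),g(157,470)],[g(331,130),g(327,260),g(316,470)],g(245,84),g(237,523));print(c,np.degrees(th),L,e)
for r,l,q in((275,172,317),(400,171,314),(480,170,310)):
    A=[ang(f,*g(x,r),c,th) for x in(l,q)];print(A,(A[0][0]+A[1][0])/2)
print(ang(f,*g(247,320),c,th),ang(f,*g(244,425),c,th))
```

```text
[ 0.47425534 -0.09151497  0.018     ] -22.617699782504946 0.09830276134206943 0.0004958588103168293
[(np.float64(-51.86215749320905), np.float64(0.010948901777806198)), (np.float64(59.482155402719364), np.float64(0.011156542237611061))] 3.8099989547551587
[(np.float64(-51.95921127435633), np.float64(-0.016034236261868458)), (np.float64(62.627328994819585), np.float64(-0.016314163765178726))] 5.334058860231629
[(np.float64(-52.75534013226788), np.float64(-0.03433401431277026)), (np.float64(61.720155758959876), np.float64(-0.03461515040283426))] 4.482407813345997
(np.float64(4.136990109966242), np.float64(0.003708882551243589)) (np.float64(3.857682083764484), np.float64(-0.01869116245039047))
```

Call:
step_arm([
  {"slide": [0.002, 0.02, 0], "delta_rot": [0, 0, 1], "grip": 0.4},
  {"slide": [0.002, 0.038, 0], "delta_rot": [0, 0, 1], "grip": 0.4},
  {"slide": [0.002, 0.04, 0], "delta_rot": [0, 0, 0], "grip": 0.4},
  {"slide": [0.002, 0.04, 0], "delta_rot": [0, 0, 0], "grip": 0.4},
  {"slide": [0.002, 0.04, 0], "delta_rot": [0, 0, 0], "grip": 0.4},
  {"slide": [0.002, 0.038, 0], "delta_rot": [0, 0, 0], "grip": 0.4},
  {"slide": [0.001, 0.025, 0], "delta_rot": [0, 0, 0], "grip": 0.4},
  {"slide": [0.001, 0.012, 0], "delta_rot": [0, 0, 0], "grip": 0.4},
  {"slide": [0, 0.005, 0], "delta_rot": [0, 0, 0], "grip": 0.4},
  {"slide": [0, 0, 0], "delta_rot": [0, 0, 0], "grip": 0.4},
])

```text
time: 8.63
tcp_pos: [0.4811, 0.1737, 0.1319]
ee_rot: [179.4, 0.5, -19.4]
wrist_force: [0.5, -1.0, -0.2]
width: 0.0512
```

Run:
```python
from h import *
snap('wrist','pics/w5.png'); s=bot.observe(); print(s['tcp_pos'],s['ee_rot'])
im=cv2.imread('pics/w5.png')[110:310,180:380];cv2.imwrite('pics/c5.png',cv2.resize(im,None,fx=3,fy=3,interpolation=cv2.INTER_CUBIC))
```

```text
[0.48083641 0.17293576 0.13176076] [179.39042385   0.55708811 -19.44208688]
```

View pics/c5.png

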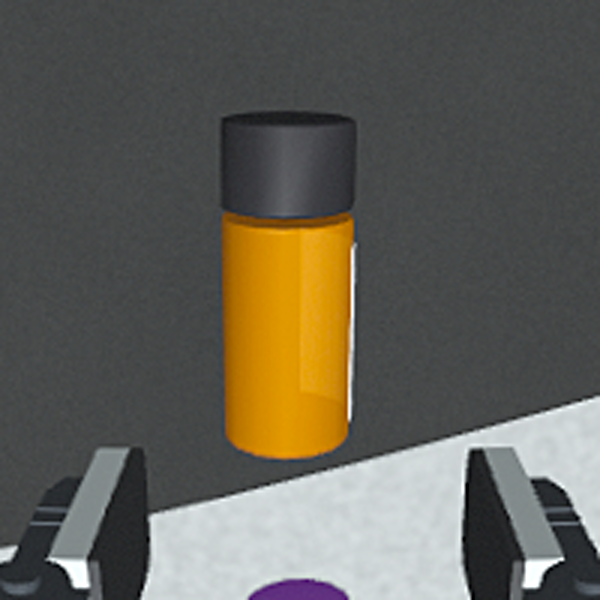

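Tube_a is at crop (287,285) with its label at the right edge (x≈352); it is close to centred between the jaws.

Run:
```python
from h import *
f='pics/w5.png'
g=lambda u,v:(180+(u+.5)/3-.5,110+(v+.5)/3-.5)
c,th,L,e=tube(f,[g(220,150),g(222,260),g(226,420)],[g(356,150),g(355,260),g(350,420)],g(288,111),g(287,459));print(c,np.degrees(th),L,e)
```

```text
[0.4835221  0.17728276 0.018     ] -19.73905819721858 0.09938275594768572 0.00042545357382423044
```

Call:
step_arm([
  {"slide": [0.002, 0.002, 0], "delta_rot": [0.2, 0, 0], "grip": 0.4},
  {"slide": [0.002, 0.002, -0.005], "delta_rot": [0.2, -0.2, 0], "grip": 0.4},
  {"slide": [0, 0, -0.015], "delta_rot": [0, 0, 0], "grip": 0.4},
  {"slide": [0, 0, -0.02], "delta_rot": [0, 0, 0], "grip": 0.4},
  {"slide": [0, 0, -0.02], "delta_rot": [0, 0, 0], "grip": 0.4},
  {"slide": [0, 0, -0.01], "delta_rot": [0, 0, 0], "grip": 0.4},
  {"slide": [0, 0, -0.005], "delta_rot": [0, 0, 0], "grip": 0.4},
  {"slide": [0, 0, 0], "delta_rot": [0, 0, 0], "grip": 0.4},
  {"slide": [0, 0, 0], "delta_rot": [0, 0, 0], "grip": 0.4},
  {"slide": [0, 0, 0], "delta_rot": [0, 0, 0], "grip": 0.4},
])

```text
time: 9.52
tcp_pos: [0.4873, 0.1677, 0.0521]
ee_rot: [179.9, 0.4, -20.2]
wrist_force: [-0.5, 0.9, 0.7]
width: 0.0512
```

Call:
step_arm([
  {"slide": [0, 0.004, 0], "delta_rot": [0, 0, 0.3], "grip": 0.4},
  {"slide": [0, 0.003, 0], "delta_rot": [0, 0, 0], "grip": 0.4},
  {"slide": [0, 0.001, 0], "delta_rot": [0, 0, 0], "grip": 0.4},
  {"slide": [0, 0, 0], "delta_rot": [0, 0, 0], "grip": 0.4},
  {"slide": [0, 0, -0.004], "delta_rot": [0, 0, 0], "grip": 0.4},
  {"slide": [0, 0, -0.004], "delta_rot": [0, 0, 0], "grip": 0.4},
  {"slide": [0, 0, -0.003], "delta_rot": [0, 0, 0], "grip": 0.4},
  {"slide": [0, 0, 0], "delta_rot": [0, 0, 0], "grip": 0.4},
  {"slide": [0, 0, 0], "delta_rot": [0, 0, 0], "grip": 0.4},
  {"slide": [0, 0, 0], "delta_rot": [0, 0, 0], "grip": 0.4},
])

```text
time: 10.35
tcp_pos: [0.4895, 0.1773, 0.0427]
ee_rot: [-180.0, 0.1, -19.8]
wrist_force: [0.1, 0.2, 0.2]
width: 0.0512
```

Centred within 2 mm; descending.

Call:
step_arm([
  {"slide": [-0.001, -0.001, -0.005], "delta_rot": [0, 0, 0], "grip": 0.4},
  {"slide": [0, 0, -0.006], "delta_rot": [0, 0, 0], "grip": 0.4},
  {"slide": [0, 0, -0.006], "delta_rot": [0, 0, 0], "grip": 0.4},
  {"slide": [0, 0, -0.006], "delta_rot": [0, 0, 0], "grip": 0.4},
  {"slide": [0, 0, -0.004], "delta_rot": [0, 0, 0], "grip": 0.4},
  {"slide": [0, 0, -0.002], "delta_rot": [0, 0, 0], "grip": 0.4},
  {"slide": [0, 0, 0], "delta_rot": [0, 0, 0], "grip": 0.4},
  {"slide": [0, 0, 0], "delta_rot": [0, 0, 0], "grip": 0.4},
  {"slide": [0, 0, 0], "delta_rot": [0, 0, 0], "grip": 0.53},
  {"slide": [0, 0, 0], "delta_rot": [0, 0, 0], "grip": 0.53},
])

```text
time: 11.18
tcp_pos: [0.4878, 0.1759, 0.0097]
ee_rot: [180.0, 0.2, -19.8]
wrist_force: [-0.5, -0.2, 0.7]
width: 0.0401
```

Call:
step_arm([
  {"slide": [0.001, 0.002, 0], "delta_rot": [0, 0, 0], "grip": 0.53},
  {"slide": [0.001, 0.002, 0], "delta_rot": [0, 0, 0], "grip": 0.53},
  {"slide": [0.001, 0.003, 0], "delta_rot": [0, 0, 0], "grip": 0.53},
  {"slide": [0.001, 0.003, 0], "delta_rot": [0, 0, 0], "grip": 0.53},
  {"slide": [0.001, 0.003, 0], "delta_rot": [0, 0, 0], "grip": 0.53},
  {"slide": [0.001, 0.003, 0], "delta_rot": [0, 0, 0], "grip": 0.53},
  {"slide": [0.001, 0.003, 0], "delta_rot": [0, 0, 0], "grip": 0.53},
  {"slide": [0.001, 0.003, 0], "delta_rot": [0, 0, 0], "grip": 0.53},
  {"slide": [0.001, 0.003, 0], "delta_rot": [0, 0, 0], "grip": 0.53},
  {"slide": [0.001, 0.002, 0], "delta_rot": [0, 0, 0], "grip": 0.53},
])

```text
time: 12.02
tcp_pos: [0.4997, 0.2061, 0.0108]
ee_rot: [-179.9, 0.1, -19.8]
wrist_force: [0.4, 0.1, 0.6]
width: 0.04
```

Call:
step_arm([
  {"slide": [0.0005, 0.002, 0], "delta_rot": [0, 0, 0], "grip": 0.53},
  {"slide": [0.0005, 0.002, 0], "delta_rot": [0, 0, 0], "grip": 0.53},
  {"slide": [0.0005, 0.001, 0], "delta_rot": [0, 0, 0], "grip": 0.53},
  {"slide": [0, 0.001, 0], "delta_rot": [0, 0, 0], "grip": 0.53},
  {"slide": [0, 0, 0], "delta_rot": [0, 0, 0], "grip": 0.53},
  {"slide": [0, 0, 0], "delta_rot": [0, 0, 0], "grip": 0.53},
  {"slide": [0, 0, 0], "delta_rot": [0, 0, 0], "grip": 0.53},
  {"slide": [0, 0, 0], "delta_rot": [0, 0, 0], "grip": 0.53},
  {"slide": [0, 0, 0], "delta_rot": [0, 0, 0], "grip": 0.53},
  {"slide": [0, 0, 0], "delta_rot": [0, 0, 0], "grip": 0.53},
])

```text
time: 12.85
tcp_pos: [0.5013, 0.2129, 0.0107]
ee_rot: [-180.0, 0.1, -19.8]
wrist_force: [0.4, -0.1, -0.3]
width: 0.0399
```

Run:
```python
from h import *
f='pics/w6.png'
snap('wrist',f); print(bot.observe()['tcp_pos'])
for r in(280,295,310): print(f,r,edges(f,r,242,322))
im=cv2.imread(f)[130:330,200:400];cv2.imwrite('pics/c6.png',cv2.resize(im,None,fx=3,fy=3,interpolation=cv2.INTER_CUBIC))
```

```text
[0.5013346  0.21292732 0.01068155]
pics/w6.png 280 ((np.float64(250.5), np.float64(320.5)), (np.float64(245.5), np.float64(321.5)))
pics/w6.png 295 ((np.float64(251.5), np.float64(318.5)), (np.float64(245.5), np.float64(320.5)))
pics/w6.png 310 ((np.float64(252.5), np.float64(318.5)), (np.float64(246.5), np.float64(319.5)))
```

View pics/c6.png

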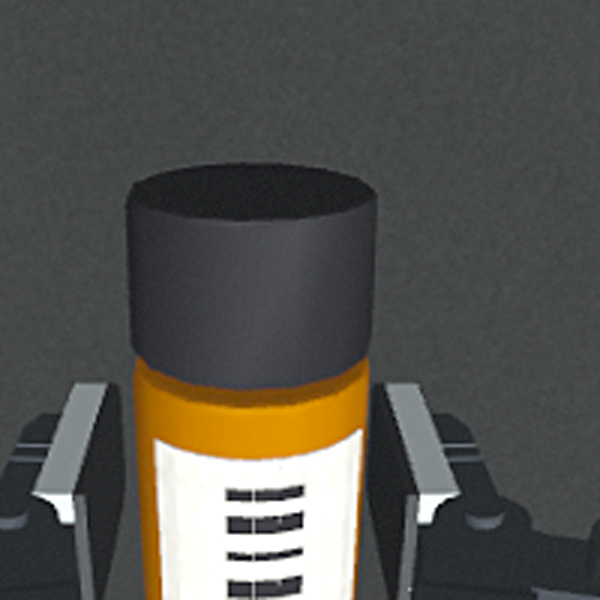

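Call:
step_arm([
  {"slide": [0.0005, 0.001, 0], "delta_rot": [0, 0, 0], "grip": 0.53},
  {"slide": [0, 0.001, 0], "delta_rot": [0, 0, 0], "grip": 0.53},
  {"slide": [0.0005, 0.0005, 0], "delta_rot": [0, 0, 0], "grip": 0.53},
  {"slide": [0, 0, 0], "delta_rot": [0, 0, 0], "grip": 0.53},
  {"slide": [0, 0, 0], "delta_rot": [0, 0, 0], "grip": 0.53},
  {"slide": [0, 0, 0], "delta_rot": [0, 0, 0], "grip": 0.53},
  {"slide": [0, 0, 0], "delta_rot": [0, 0, 0], "grip": 0.53},
  {"slide": [0, 0, 0], "delta_rot": [0, 0, 0], "grip": 0.53},
  {"slide": [0, 0, 0], "delta_rot": [0, 0, 0], "grip": 0.53},
  {"slide": [0, 0, 0], "delta_rot": [0, 0, 0], "grip": 0.53},
])

```text
time: 13.73
tcp_pos: [0.5025, 0.2157, 0.0107]
ee_rot: [-180.0, 0.1, -19.8]
wrist_force: [0.7, 0.8, -1.0]
width: 0.0401
```

Run:
```python
from h import *
f='pics/w7.png'
snap('wrist',f); print(bot.observe()['tcp_pos'])
for r in(280,295,310): print(f,r,edges(f,r,242,322))
```

```text
[0.50245056 0.21565523 0.01070293]
pics/w7.png 280 ((np.float64(251.5), np.float64(321.5)), (np.float64(247.5), np.float64(321.5)))
pics/w7.png 295 ((np.float64(252.5), np.float64(320.5)), (np.float64(248.5), np.float64(321.5)))
pics/w7.png 310 ((np.float64(253.5), np.float64(319.5)), (np.float64(249.5), np.float64(321.5)))
```

Call:
step_arm([
  {"slide": [0.0005, 0.001, 0], "delta_rot": [0, 0, 0], "grip": 0.53},
  {"slide": [0, 0, 0], "delta_rot": [0, 0, 0], "grip": 0.53},
  {"slide": [0, 0, 0], "delta_rot": [0, 0, 0], "grip": 0.53},
  {"slide": [0, 0, 0], "delta_rot": [0, 0, 0], "grip": 0.53},
  {"slide": [0, 0, 0], "delta_rot": [0, 0, 0], "grip": 0.53},
  {"slide": [0, 0, 0], "delta_rot": [0, 0, 0], "grip": 0.4},
  {"slide": [0, 0, 0], "delta_rot": [0, 0, 0], "grip": 0.4},
  {"slide": [0, 0, 0.006], "delta_rot": [0, 0, 0], "grip": 0.4},
  {"slide": [0, 0, 0.015], "delta_rot": [0, 0, 0], "grip": 0.4},
  {"slide": [0, 0, 0.025], "delta_rot": [0, 0, 0], "grip": 0.4},
])

```text
time: 14.62
tcp_pos: [0.4991, 0.2155, 0.0541]
ee_rot: [179.7, 0.6, -19.8]
wrist_force: [0.2, 0.4, 0.2]
width: 0.0512
```

Call:
step_arm([
  {"slide": [0, 0, 0.03], "delta_rot": [0, 0, 0], "grip": 0.4},
  {"slide": [0, 0, 0.03], "delta_rot": [0, 0, 0], "grip": 0.4},
  {"slide": [0, 0, 0.03], "delta_rot": [0, 0, 0], "grip": 0.6},
  {"slide": [0, 0, 0.01], "delta_rot": [0, 0, 0], "grip": 0.8},
  {"slide": [0, 0, 0], "delta_rot": [0, 0, 0], "grip": 1},
  {"slide": [0, 0, 0], "delta_rot": [0, 0, 0], "grip": 1},
  {"slide": [0, 0, 0], "delta_rot": [0, 0, 0], "grip": 1},
  {"slide": [0, 0, 0], "delta_rot": [0, 0, 0], "grip": 1},
  {"slide": [0, 0, 0], "delta_rot": [0, 0, 0], "grip": 1},
  {"slide": [0, 0, 0], "delta_rot": [0, 0, 0], "grip": 1},
])

```text
time: 15.45
tcp_pos: [0.4979, 0.2152, 0.162]
ee_rot: [179.8, 0.5, -19.8]
wrist_force: [0.9, 0.7, 0.5]
width: 0.0001
```

Run:
```python
from h import *
snap('wrist','pics/w8.png'); s=bot.observe(); print(s['tcp_pos'],s['ee_rot'],s['joint_pos'])
im=cv2.imread('pics/w8.png')[110:310,180:380];cv2.imwrite('pics/c8.png',cv2.resize(im,None,fx=3,fy=3,interpolation=cv2.INTER_CUBIC))
```

```text
[0.49768776 0.21510566 0.16186202] [179.76336811   0.50642951 -19.84469391] [1.60010780e+01 2.04018540e+01 9.79622853e+01 1.18433072e-01
 6.21849941e+01 1.25788961e+02]
```

View pics/c8.png

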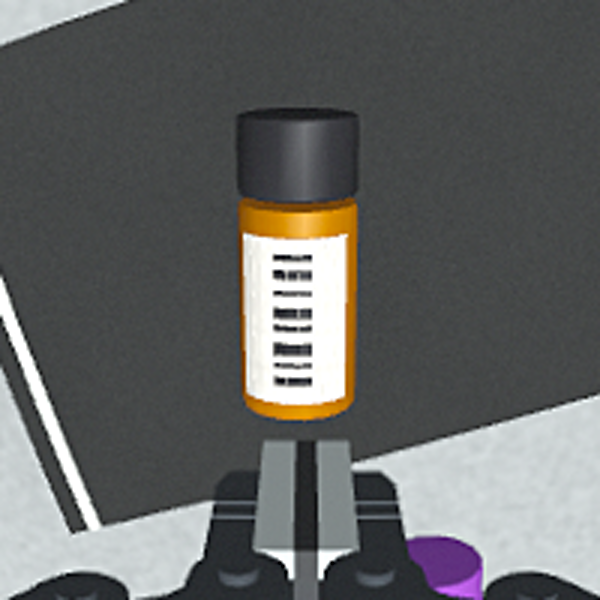

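The crop shows tube_a at (298,265), with its label 244..347 in the tube 241..356: slightly left of centre (+y).

Run:
```python
from h import *
f='pics/w8.png'
g=lambda u,v:(180+(u+.5)/3-.5,110+(v+.5)/3-.5)
for r in(195,215,235): print(r,edges(f,r,250,310))
c,th,L,e=tube(f,[g(237,140),g(239,220),g(244,400)],[g(360,140),g(358,220),g(354,400)],g(298,108),g(299,420));print(c,np.degrees(th),L,e)
for r in(195,215,235):
    l,q=edges(f,r,250,310)[0];A=[ang(f,x,r,c,th)[0] for x in(l,q)];print(A,sum(A)/2)
print(ang(f,*g(292.5,313),c,th),ang(f,*g(293,382),c,th))
```

```text
195 ((np.float64(260.5), np.float64(295.5)), (np.float64(259.5), np.float64(298.5)))
215 ((np.float64(261.5), np.float64(294.5)), (np.float64(259.5), np.float64(298.5)))
235 ((np.float64(261.5), np.float64(294.5)), (np.float64(259.5), np.float64(298.5)))
[0.49842845 0.21731281 0.018     ] -19.85558824532601 0.0982041745660358 0.0006644977023606141
[np.float64(-65.98903290132537), np.float64(51.961065019315)] -7.013983941005186
[np.float64(-61.386279477103955), np.float64(48.46100623850919)] -6.462636619297381
[np.float64(-64.40156752739358), np.float64(49.69304570409321)] -7.3542609116501865
(np.float64(-5.486328826560179), np.float64(-0.007801661433595508)) (np.float64(-5.31340152706984), np.float64(-0.029037395774884633))
```

Call:
step_arm([
  {"slide": [0, 0, -0.01], "delta_rot": [0, 0, 0], "grip": 0.4},
  {"slide": [0, 0, -0.02], "delta_rot": [0, 0, 0], "grip": 0.4},
  {"slide": [0, 0, -0.02], "delta_rot": [0, 0, 0], "grip": 0.4},
  {"slide": [0, 0, -0.02], "delta_rot": [0, 0, 0], "grip": 0.4},
  {"slide": [0, 0, -0.02], "delta_rot": [0, 0, 0], "grip": 0.4},
  {"slide": [0, 0, -0.01], "delta_rot": [0, 0, 0], "grip": 0.4},
  {"slide": [0, 0, -0.003], "delta_rot": [0, 0, 0], "grip": 0.4},
  {"slide": [0, 0, 0], "delta_rot": [0, 0, 0], "grip": 0.4},
  {"slide": [0, 0, 0], "delta_rot": [0, 0, 0], "grip": 0.4},
  {"slide": [0, 0, 0], "delta_rot": [0, 0, 0], "grip": 0.4},
])

```text
time: 16.33
tcp_pos: [0.4946, 0.2141, 0.0472]
ee_rot: [179.5, 0.8, -19.9]
wrist_force: [-0.4, 0.4, -0.6]
width: 0.0511
```

Call:
step_arm([
  {"slide": [0.001, 0.001, -0.003], "delta_rot": [0.2, -0.3, 0], "grip": 0.4},
  {"slide": [0.001, 0.001, -0.005], "delta_rot": [0.2, -0.3, 0], "grip": 0.4},
  {"slide": [0, 0, -0.006], "delta_rot": [0, 0, 0], "grip": 0.4},
  {"slide": [0, 0, -0.006], "delta_rot": [0, 0, 0], "grip": 0.4},
  {"slide": [0, 0, -0.006], "delta_rot": [0, 0, 0], "grip": 0.4},
  {"slide": [0, 0, -0.004], "delta_rot": [0, 0, 0], "grip": 0.4},
  {"slide": [0, 0, -0.002], "delta_rot": [0, 0, 0], "grip": 0.4},
  {"slide": [0, 0, 0], "delta_rot": [0, 0, 0], "grip": 0.4},
  {"slide": [0, 0, 0], "delta_rot": [0, 0, 0], "grip": 0.4},
  {"slide": [0, 0, 0], "delta_rot": [0, 0, 0], "grip": 0.4},
])

```text
time: 17.17
tcp_pos: [0.4989, 0.217, 0.0141]
ee_rot: [-179.7, 0.1, -19.8]
wrist_force: [0.8, -0.3, -0.3]
width: 0.0514
```

Call:
step_arm([
  {"slide": [-0.0005, -0.001, -0.001], "delta_rot": [0, 0, 0], "grip": 0.4},
  {"slide": [0, -0.0007, -0.001], "delta_rot": [0, 0, 0], "grip": 0.4},
  {"slide": [0, 0, 0], "delta_rot": [0, 0, 0], "grip": 0.44},
  {"slide": [0, 0, 0], "delta_rot": [0, 0, 0], "grip": 0.47},
  {"slide": [0, 0, 0], "delta_rot": [0, 0, 0], "grip": 0.49},
  {"slide": [0, 0, 0], "delta_rot": [0, 0, 0], "grip": 0.51},
  {"slide": [0, 0, 0], "delta_rot": [0, 0, 0], "grip": 0.53},
  {"slide": [0, 0, 0], "delta_rot": [0, 0, 0], "grip": 0.545},
  {"slide": [0, 0, 0], "delta_rot": [0, 0, 0], "grip": 0.555},
  {"slide": [0, 0, 0], "delta_rot": [0, 0, 0], "grip": 0.56},
])

```text
time: 18.0
tcp_pos: [0.4992, 0.2154, 0.0129]
ee_rot: [-179.6, 0.0, -19.8]
wrist_force: [-0.2, -0.6, -0.0]
width: 0.0375
```

Run:
```python
from h import *
f='pics/w9.png'
snap('wrist',f); s=bot.observe(); print(s['tcp_pos'],s['width'])
for r in(285,300,310): print(f,r,edges(f,r,242,325))
```

```text
[0.49924148 0.21533346 0.01291791] 0.03695720664436778
pics/w9.png 285 ((np.float64(249.5), np.float64(317.5)), (np.float64(245.5), np.float64(320.5)))
pics/w9.png 300 ((np.float64(250.5), np.float64(316.5)), (np.float64(246.5), np.float64(319.5)))
pics/w9.png 310 ((np.float64(251.5), np.float64(315.5)), (np.float64(247.5), np.float64(319.5)))
```

Call:
step_arm([
  {"slide": [0, 0, 0], "delta_rot": [0, 0, 0], "grip": 0.5},
  {"slide": [0, 0, 0], "delta_rot": [0, 0, 0], "grip": 0.4},
  {"slide": [0, 0, 0], "delta_rot": [0, 0, 0], "grip": 0.4},
  {"slide": [0, 0, 0.006], "delta_rot": [0, 0, 0], "grip": 0.4},
  {"slide": [0, 0, 0.015], "delta_rot": [0, 0, 0], "grip": 0.4},
  {"slide": [0, 0, 0.025], "delta_rot": [0, 0, 0], "grip": 0.4},
  {"slide": [0, 0, 0.03], "delta_rot": [0, 0, 0], "grip": 0.4},
  {"slide": [0, 0, 0.03], "delta_rot": [0, 0, 0], "grip": 0.4},
  {"slide": [0, 0, 0.01], "delta_rot": [0, 0, 0], "grip": 0.4},
  {"slide": [0, 0, 0], "delta_rot": [0, 0, 0], "grip": 0.4},
])

```text
time: 18.88
tcp_pos: [0.4964, 0.2145, 0.1343]
ee_rot: [-179.8, 0.3, -19.8]
wrist_force: [-0.2, 0.0, 0.8]
width: 0.0514
```

Run:
```python
from h import *
f='pics/w10.png'
snap('wrist',f); s=bot.observe(); print(s['tcp_pos'],s['ee_rot'])
for r in(190,205,220,235): print(f,r,edges(f,r,245,320))
```

```text
[0.49645834 0.21448376 0.13364014] [-179.75439384    0.24756306  -19.84704722]
pics/w10.png 190 (None, (np.float64(258.5), np.float64(302.5)))
pics/w10.png 205 ((np.float64(262.5), np.float64(300.5)), (np.float64(259.5), np.float64(302.5)))
pics/w10.png 220 ((np.float64(262.5), np.float64(300.5)), (np.float64(259.5), np.float64(302.5)))
pics/w10.png 235 ((np.float64(262.5), np.float64(299.5)), (np.float64(259.5), np.float64(302.5)))
```

Call:
step_arm([
  {"slide": [-0.002, -0.025, 0], "delta_rot": [0, 0, -1], "grip": 0.4},
  {"slide": [-0.002, -0.04, 0.001], "delta_rot": [0, 0, -0.7], "grip": 0.4},
  {"slide": [-0.002, -0.041, 0.001], "delta_rot": [0, 0, 0], "grip": 0.4},
  {"slide": [-0.002, -0.041, 0.001], "delta_rot": [0, 0, 0], "grip": 0.4},
  {"slide": [-0.002, -0.041, 0.001], "delta_rot": [0, 0, 0], "grip": 0.4},
  {"slide": [-0.002, -0.041, 0], "delta_rot": [0, 0, 0], "grip": 0.4},
  {"slide": [-0.002, -0.035, 0], "delta_rot": [0, 0, 0], "grip": 0.4},
  {"slide": [-0.002, -0.02, 0], "delta_rot": [0, 0, 0], "grip": 0.4},
  {"slide": [-0.002, -0.01, 0], "delta_rot": [0, 0, 0], "grip": 0.4},
  {"slide": [0, 0, 0], "delta_rot": [0, 0, 0], "grip": 0.4},
])

```text
time: 19.77
tcp_pos: [0.4715, -0.0884, 0.1294]
ee_rot: [-179.8, 0.8, -21.3]
wrist_force: [-0.4, 0.5, -0.4]
width: 0.0515
```

Call:
step_arm([
  {"slide": [0.002, -0.001, -0.01], "delta_rot": [0, -0.4, 0], "grip": 0.4},
  {"slide": [0.001, -0.001, -0.015], "delta_rot": [0, -0.2, 0], "grip": 0.4},
  {"slide": [0, 0, -0.02], "delta_rot": [0, 0, 0], "grip": 0.4},
  {"slide": [0, 0, -0.02], "delta_rot": [0, 0, 0], "grip": 0.4},
  {"slide": [0, 0, -0.01], "delta_rot": [0, 0, 0], "grip": 0.4},
  {"slide": [0, 0, -0.005], "delta_rot": [0, 0, 0], "grip": 0.4},
  {"slide": [0, 0, 0], "delta_rot": [0, 0, 0], "grip": 0.4},
  {"slide": [0, 0, 0], "delta_rot": [0, 0, 0], "grip": 0.4},
  {"slide": [0, 0, 0], "delta_rot": [0, 0, 0], "grip": 0.4},
  {"slide": [0, 0, 0], "delta_rot": [0, 0, 0], "grip": 0.4},
])

```text
time: 20.6
tcp_pos: [0.4711, -0.0846, 0.0418]
ee_rot: [-179.4, 0.7, -21.4]
wrist_force: [-0.3, -0.6, 0.7]
width: 0.0517
```

Call:
step_arm([
  {"slide": [0.001, -0.002, -0.003], "delta_rot": [-0.2, -0.2, 0], "grip": 0.4},
  {"slide": [0.001, -0.002, -0.005], "delta_rot": [-0.2, -0.2, 0], "grip": 0.4},
  {"slide": [0, -0.001, -0.006], "delta_rot": [0, 0, 0], "grip": 0.4},
  {"slide": [0, 0, -0.006], "delta_rot": [0, 0, 0], "grip": 0.4},
  {"slide": [0, 0, -0.005], "delta_rot": [0, 0, 0], "grip": 0.4},
  {"slide": [0, 0, -0.003], "delta_rot": [0, 0, 0], "grip": 0.4},
  {"slide": [0, 0, -0.001], "delta_rot": [0, 0, 0], "grip": 0.4},
  {"slide": [0, 0, 0], "delta_rot": [0, 0, 0], "grip": 0.4},
  {"slide": [0, 0, 0], "delta_rot": [0, 0, 0], "grip": 0.4},
  {"slide": [0, 0, 0], "delta_rot": [0, 0, 0], "grip": 0.4},
])

```text
time: 21.43
tcp_pos: [0.475, -0.0908, 0.0112]
ee_rot: [-179.7, -0.1, -21.4]
wrist_force: [-0.5, 0.2, -0.6]
width: 0.0512
```

n = 0.0896 against a target of 0.0901, so I can close on the spot.

Call:
step_arm([
  {"slide": [0, 0.0003, 0], "delta_rot": [0, 0, 0], "grip": 0.44},
  {"slide": [0, 0, 0], "delta_rot": [0, 0, 0], "grip": 0.47},
  {"slide": [0, 0, 0], "delta_rot": [0, 0, 0], "grip": 0.49},
  {"slide": [0, 0, 0], "delta_rot": [0, 0, 0], "grip": 0.51},
  {"slide": [0, 0, 0], "delta_rot": [0, 0, 0], "grip": 0.53},
  {"slide": [0, 0, 0], "delta_rot": [0, 0, 0], "grip": 0.54},
  {"slide": [0, 0, 0], "delta_rot": [0, 0, 0], "grip": 0.55},
  {"slide": [0, 0, 0], "delta_rot": [0, 0, 0], "grip": 0.56},
  {"slide": [0, 0, 0], "delta_rot": [0, 0, 0], "grip": 0.56},
  {"slide": [0, 0, 0], "delta_rot": [0, 0, 0], "grip": 0.56},
])

```text
time: 22.27
tcp_pos: [0.4757, -0.0906, 0.0122]
ee_rot: [-179.7, -0.2, -21.4]
wrist_force: [0.5, -0.4, -0.0]
width: 0.0376
```

Run:
```python
from h import *
f='pics/w11.png'
snap('wrist',f); s=bot.observe(); print(s['tcp_pos'],s['width'])
for r in(285,300,310): print(f,r,edges(f,r,238,325))
```

```text
[ 0.47569384 -0.09063364  0.01215928] 0.0374689150176043
pics/w11.png 285 ((np.float64(245.5), np.float64(313.5)), (np.float64(242.5), np.float64(318.5)))
pics/w11.png 300 ((np.float64(246.5), np.float64(312.5)), (np.float64(243.5), np.float64(317.5)))
pics/w11.png 310 ((np.float64(246.5), np.float64(311.5)), (np.float64(243.5), np.float64(316.5)))
```

Call:
step_arm([
  {"slide": [-0.0004, -0.001, 0], "delta_rot": [0, 0, 0], "grip": 0.56},
  {"slide": [0, 0, 0], "delta_rot": [0, 0, 0], "grip": 0.56},
  {"slide": [0, 0, 0], "delta_rot": [0, 0, 0], "grip": 0.56},
  {"slide": [0, 0, 0], "delta_rot": [0, 0, 0], "grip": 0.5},
  {"slide": [0, 0, 0], "delta_rot": [0, 0, 0], "grip": 0.4},
  {"slide": [0, 0, 0], "delta_rot": [0, 0, 0], "grip": 0.4},
  {"slide": [0, 0, 0.006], "delta_rot": [0, 0, 0], "grip": 0.4},
  {"slide": [0, 0, 0.015], "delta_rot": [0, 0, 0], "grip": 0.4},
  {"slide": [0, 0, 0.025], "delta_rot": [0, 0, 0], "grip": 0.4},
  {"slide": [0, 0, 0.03], "delta_rot": [0, 0, 0], "grip": 0.4},
])

```text
time: 23.15
tcp_pos: [0.4703, -0.0901, 0.0861]
ee_rot: [-179.7, 0.5, -21.4]
wrist_force: [0.3, 0.2, 0.0]
width: 0.0514
```

Call:
step_arm([
  {"slide": [0, 0, 0.03], "delta_rot": [0, 0, 0], "grip": 0.6},
  {"slide": [0, 0, 0.02], "delta_rot": [0, 0, 0], "grip": 0.8},
  {"slide": [0, 0, 0.01], "delta_rot": [0, 0, 0], "grip": 1},
  {"slide": [0, 0, 0], "delta_rot": [0, 0, 0], "grip": 1},
  {"slide": [0, 0, 0], "delta_rot": [0, 0, 0], "grip": 1},
  {"slide": [0, 0, 0], "delta_rot": [0, 0, 0], "grip": 1},
  {"slide": [0, 0, 0], "delta_rot": [0, 0, 0], "grip": 1},
  {"slide": [0, 0, 0], "delta_rot": [0, 0, 0], "grip": 1},
  {"slide": [0, 0, 0], "delta_rot": [0, 0, 0], "grip": 1},
  {"slide": [0, 0, 0], "delta_rot": [0, 0, 0], "grip": 1},
])

```text
time: 23.98
tcp_pos: [0.47, -0.0899, 0.1531]
ee_rot: [-179.7, 0.3, -21.4]
wrist_force: [-0.5, 0.5, -0.0]
width: 0.0003
```

Run:
```python
from h import *
f='pics/w12.png'
snap('wrist',f); s=bot.observe(); print(s['tcp_pos'],s['ee_rot'],s['joint_pos'])
for r in(190,200,210,220,235,245): print(f,r,edges(f,r,235,320))
from scipy.spatial.transform import Rotation as R
# press pose: tool z along -bar normal, tilted; mat yaw -3.3
y=np.radians(-3.3);ax=np.array([np.cos(y),np.sin(y),0])
n=-np.sin(np.radians(35))*ax+[0,0,np.cos(np.radians(35))]
bar=np.array([.647,.037,.078]);print('n',n,[ (bar+d*n).round(4) for d in(.07,.03,.01,-.008)])
```

```text
[ 0.46993514 -0.08992001  0.15308949] [-179.68870457    0.28814004  -21.41968684] [-19.36502918  16.12670103 106.40561361   0.38007983  57.74504832
  91.85181799]
pics/w12.png 190 ((np.float64(264.5), np.float64(300.5)), (np.float64(261.5), np.float64(302.5)))
pics/w12.png 200 ((np.float64(264.5), np.float64(300.5)), (np.float64(261.5), np.float64(302.5)))
pics/w12.png 210 ((np.float64(264.5), np.float64(299.5)), (np.float64(261.5), np.float64(301.5)))
pics/w12.png 220 ((np.float64(264.5), np.float64(299.5)), (np.float64(261.5), np.float64(301.5)))
pics/w12.png 235 ((np.float64(264.5), np.float64(298.5)), (np.float64(261.5), np.float64(300.5)))
pics/w12.png 245 (None, (np.float64(264.5), np.float64(298.5)))
n [-0.57262534  0.03301737  0.81915204] [array([0.6069, 0.0393, 0.1353]), array([0.6298, 0.038 , 0.1026]), array([0.6413, 0.0373, 0.0862]), array([0.6516, 0.0367, 0.0714])]
```

Both labels measure within a few degrees of up. Next I tilt the tool and approach the bar. The tilt axis is −y', with yaw going to −3.3°.

Call:
step_arm([
  {"slide": [0.012, 0.016, 0.003], "delta_rot": [0, 0, 6], "grip": 1},
  {"slide": [0.012, 0.016, 0.003], "delta_rot": [0, 0, 6], "grip": 1},
  {"slide": [0.012, 0.016, 0.003], "delta_rot": [0, 0, 6], "grip": 1},
  {"slide": [0.012, 0.016, 0.002], "delta_rot": [-0.3, -5, 0], "grip": 1},
  {"slide": [0.012, 0.016, 0.002], "delta_rot": [-0.3, -5, 0], "grip": 1},
  {"slide": [0.012, 0.016, 0.002], "delta_rot": [-0.3, -5, 0], "grip": 1},
  {"slide": [0.012, 0.016, 0.002], "delta_rot": [-0.3, -5, 0], "grip": 1},
  {"slide": [0.012, 0.01, 0], "delta_rot": [-0.3, -5, 0], "grip": 1},
  {"slide": [0.005, 0.005, 0], "delta_rot": [-0.3, -5, 0], "grip": 1},
  {"slide": [0, 0, 0], "delta_rot": [0, 0, 0], "grip": 1},
])

```text
time: 24.87
tcp_pos: [0.5753, 0.0424, 0.1688]
ee_rot: [-180.0, -30.8, -2.6]
wrist_force: [-2.6, -0.6, -1.1]
width: -0.0003
```

```bash
cat > st.py <<'E'
from h import *
from scipy.spatial.transform import Rotation as R
s=bot.observe(); r=R.from_euler('xyz',s['ee_rot'],degrees=True).as_matrix()
print(s['time'],s['tcp_pos'].round(4),s['joint_pos'].round(1),s['wrist_force'].round(1))
z=r[:,2];yt=r[:,1]; print('tool z',z.round(3),'tilt',np.degrees(np.arccos(-z[2])),'jaw',yt.round(3))
y=np.radians(-3.3);ax=np.array([np.cos(y),np.sin(y),0]);n=-np.sin(np.radians(35))*ax+[0,0,np.cos(np.radians(35))]
t=-np.sin(np.radians(42))*ax+[0,0,np.cos(np.radians(42))]
by=np.array([-ax[1],ax[0],0]); d=s['tcp_pos']-[.647,.037,.078]; print('rel bar: normal %.4f along %.4f slope %.4f'%(d@n,d@by,d@np.cross(by,n)))
zt=-t; yt=by*np.sign(r[:,1]@by); T=np.c_[np.cross(yt,zt),yt,zt]; print('rot to 42 tilt',R.from_matrix(T@r.T).as_rotvec(degrees=True).round(1))
E
python3 st.py
```

```text
24.8667 [0.5753 0.0424 0.1688] [ -2.7  12.7 119.3   0.4  17.1  89.5] [-2.6 -0.6 -1.1]
tool z [ 0.512 -0.022 -0.859] tilt 30.831140779943546 jaw [-0.045 -0.999 -0.001]
rel bar: normal 0.1156 along 0.0012 slope -0.0069
rot to 42 tilt [ -0.6 -11.2  -0.7]
```

j5 has about 6° of margin, so more tilt is risky. I'll turn the tool half round (j6 89→−90) so the wrist camera's mount sits away from the hood.

Call:
step_arm([
  {"slide": [0.002, 0, 0], "delta_rot": [-3.5, 0.2, 6], "grip": 1},
  {"slide": [0.002, 0, 0], "delta_rot": [-3.6, 0.2, 6], "grip": 1},
  {"slide": [0.002, 0, 0], "delta_rot": [-3.6, 0.2, 6], "grip": 1},
  {"slide": [0.002, 0, 0], "delta_rot": [-3.6, 0.2, 6], "grip": 1},
  {"slide": [0.002, 0, 0], "delta_rot": [-3.6, 0.2, 6], "grip": 1},
  {"slide": [0, 0, 0], "delta_rot": [-3.6, 0.2, 6], "grip": 1},
  {"slide": [0, 0, 0], "delta_rot": [-3.6, 0.2, 6], "grip": 1},
  {"slide": [0, 0, 0], "delta_rot": [-3.6, 0.2, 6], "grip": 1},
  {"slide": [0, 0, 0], "delta_rot": [-3.6, 0.2, 6], "grip": 1},
  {"slide": [0, 0, 0], "delta_rot": [-3.6, 0.2, 6], "grip": 1},
])

```text
time: 25.7
tcp_pos: [0.5839, 0.0383, 0.1652]
ee_rot: [151.8, -7.5, 70.4]
wrist_force: [-0.5, -0.4, -1.0]
width: -0.0002
```

```bash
python3 st.py
```

```text
25.7 [0.5839 0.0383 0.1652] [ -1.7  14.  116.9  -5.9  20.2  24.8] [-0.5 -0.4 -1. ]
tool z [ 0.484 -0.05  -0.874] tilt 29.092187711633017 jaw [ 0.81  -0.353  0.468]
rel bar: normal 0.1076 along -0.0024 slope -0.0017
rot to 42 tilt [ 42.2 -14.4 -58.2]
```

Call:
step_arm([
  {"slide": [0.002, 0, 0], "delta_rot": [-3.4, 0, 6], "grip": 1},
  {"slide": [0.002, 0, 0], "delta_rot": [-3.4, 0, 6], "grip": 1},
  {"slide": [0.002, 0, 0], "delta_rot": [-3.4, 0, 6], "grip": 1},
  {"slide": [0.002, 0, 0], "delta_rot": [-3.4, 0, 6], "grip": 1},
  {"slide": [0.002, 0, 0], "delta_rot": [-3.4, 0, 6], "grip": 1},
  {"slide": [0, 0, 0], "delta_rot": [-3.4, 0, 6], "grip": 1},
  {"slide": [0, 0, 0], "delta_rot": [-3.4, 0, 6], "grip": 1},
  {"slide": [0, 0, 0], "delta_rot": [-3.4, 0, 6], "grip": 1},
  {"slide": [0, 0, 0], "delta_rot": [-3.4, 0, 6], "grip": 1},
  {"slide": [0, 0, 0], "delta_rot": [-3.4, 0, 6], "grip": 1},
])

```text
time: 26.53
tcp_pos: [0.5971, 0.0307, 0.1638]
ee_rot: [161.2, 25.2, 136.0]
wrist_force: [0.8, 0.3, 0.0]
width: -0.0
```

```bash
sed -i 's/42/35/g' st.py; python3 st.py
```

```text
26.5333 [0.5971 0.0307 0.1638] [ -2.8  14.8 117.3  -4.5  16.9 -49.1] [0.8 0.3 0. ]
tool z [ 0.513 -0.048 -0.857] tilt 31.025089244723173 jaw [0.559 0.776 0.291]
rel bar: normal 0.0986 along -0.0091 slope 0.0086
rot to 35 tilt [-19.   -2.4  30.9]
```

Call:
step_arm([
  {"slide": [0, 0.003, 0], "delta_rot": [-3.4, 0, 6], "grip": 1},
  {"slide": [0, 0.003, 0], "delta_rot": [-3.4, 0, 6], "grip": 1},
  {"slide": [0, 0.002, 0], "delta_rot": [-3.4, 0, 6], "grip": 1},
  {"slide": [0.004, 0, -0.008], "delta_rot": [-3.4, 0, 6], "grip": 1},
  {"slide": [0.004, 0, -0.008], "delta_rot": [-2, 0, 3.5], "grip": 1},
  {"slide": [0.004, 0, -0.008], "delta_rot": [0, 0, 0], "grip": 1},
  {"slide": [0.004, 0, -0.008], "delta_rot": [0, 0, 0], "grip": 1},
  {"slide": [0.003, 0, -0.005], "delta_rot": [0, 0, 0], "grip": 1},
  {"slide": [0, 0, 0], "delta_rot": [0, 0, 0], "grip": 1},
  {"slide": [0, 0, 0], "delta_rot": [0, 0, 0], "grip": 1},
])

```text
time: 27.37
tcp_pos: [0.6199, 0.0333, 0.1228]
ee_rot: [178.3, 31.0, 172.6]
wrist_force: [0.4, 0.2, 0.4]
width: -0.0001
```

```bash
python3 st.py
```

```text
27.3667 [0.6199 0.0333 0.1228] [ -3.   20.7 116.9  -2.7  11.3 -83.6] [0.4 0.2 0.4]
tool z [ 0.514 -0.036 -0.857] tilt 31.031483796727436 jaw [0.113 0.993 0.026]
rel bar: normal 0.0521 along -0.0052 slope 0.0037
rot to 35 tilt [-1.8 -3.9  3.1]
```

j5 is nearly at its limit (11.17°), since the tool is almost parallel to the forearm. I'll back off with less tilt, then lean the tool sideways, which turns j4 positive and enlarges j5.

Call:
step_arm([
  {"slide": [0, 0, 0.004], "delta_rot": [0, 2, 0], "grip": 1},
  {"slide": [0, 0.001, 0.006], "delta_rot": [0, 2, 0], "grip": 1},
  {"slide": [0, 0.001, 0.006], "delta_rot": [0, 1, 0], "grip": 1},
  {"slide": [0, 0.001, 0.002], "delta_rot": [1.7, 0, 1], "grip": 1},
  {"slide": [0, 0.001, 0], "delta_rot": [1.7, 0, 1], "grip": 1},
  {"slide": [0, 0, 0], "delta_rot": [1.7, 0, 1], "grip": 1},
  {"slide": [0, 0, 0], "delta_rot": [1.7, 0, 1], "grip": 1},
  {"slide": [0, 0, 0], "delta_rot": [1.7, 0, 1], "grip": 1},
  {"slide": [0, 0, 0], "delta_rot": [1.7, 0, 1], "grip": 1},
  {"slide": [0, 0, 0], "delta_rot": [1.7, 0, 1], "grip": 1},
])

```text
time: 28.2
tcp_pos: [0.6189, 0.0412, 0.1447]
ee_rot: [165.2, 24.4, 174.4]
wrist_force: [-1.0, -0.4, 0.2]
width: -0.0003
```

```bash
python3 st.py
```

```text
28.2 [0.6189 0.0412 0.1447] [ -13.4   19.6  111.5   35.8   31.7 -129.1] [-1.  -0.4  0.2]
tool z [ 0.422  0.216 -0.88 ] tilt 28.32273804296669 jaw [-0.011  0.972  0.233]
rel bar: normal 0.0709 along 0.0026 slope 0.0150
rot to 35 tilt [-13.7  -9.5  -5.1]
```

Call:
step_arm([
  {"slide": [-0.003, -0.001, 0], "delta_rot": [0, -2, 0], "grip": 1},
  {"slide": [-0.003, 0, 0], "delta_rot": [0, -2, 0], "grip": 1},
  {"slide": [-0.003, 0, -0.002], "delta_rot": [0, -2, 0], "grip": 1},
  {"slide": [0, 0, -0.004], "delta_rot": [0, -2, 0], "grip": 1},
  {"slide": [0.002, 0, -0.004], "delta_rot": [0, -1, 0], "grip": 1},
  {"slide": [0.003, 0, -0.004], "delta_rot": [0, 0, 0], "grip": 1},
  {"slide": [0.003, 0, -0.004], "delta_rot": [0, 0, 0], "grip": 1},
  {"slide": [0.002, 0, -0.002], "delta_rot": [0, 0, 0], "grip": 1},
  {"slide": [0, 0, 0], "delta_rot": [0, 0, 0], "grip": 1},
  {"slide": [0, 0, 0], "delta_rot": [0, 0, 0], "grip": 1},
])

```text
time: 29.03
tcp_pos: [0.6219, 0.0379, 0.1287]
ee_rot: [163.7, 34.1, 173.2]
wrist_force: [-0.3, -0.6, -0.7]
width: 0.0
```

```bash
python3 st.py
```

```text
29.0333 [0.6219 0.0379 0.1287] [ -15.5   21.7  119.9   72.8   22.  -169.3] [-0.3 -0.6 -0.7]
tool z [ 0.567  0.215 -0.795] tilt 37.32740242661603 jaw [-0.043  0.972  0.232]
rel bar: normal 0.0559 along -0.0006 slope 0.0085
rot to 35 tilt [-13.4   0.3  -5.8]
```

j6 is close to its limit (−170.7°), so I'll turn 90° back about the tool axis. The camera then sits on the +y side, clear of hood and console.

Call:
step_arm([
  {"slide": [0, 0, 0], "delta_rot": [3, 1.1, -4.2], "grip": 1},
  {"slide": [0, 0, 0], "delta_rot": [4, 1.5, -5.6], "grip": 1},
  {"slide": [0, 0, 0], "delta_rot": [4, 1.5, -5.6], "grip": 1},
  {"slide": [0, 0, 0], "delta_rot": [4, 1.5, -5.6], "grip": 1},
  {"slide": [0, 0, 0], "delta_rot": [4, 1.5, -5.6], "grip": 1},
  {"slide": [0, 0, 0], "delta_rot": [4, 1.5, -5.6], "grip": 1},
  {"slide": [0, 0, 0], "delta_rot": [4, 1.5, -5.6], "grip": 1},
  {"slide": [0, 0, 0], "delta_rot": [4, 1.5, -5.6], "grip": 1},
  {"slide": [0, 0, 0], "delta_rot": [4, 1.5, -5.6], "grip": 1},
  {"slide": [0, 0, 0], "delta_rot": [4, 1.5, -5.6], "grip": 1},
])

```text
time: 29.87
tcp_pos: [0.624, 0.0387, 0.1337]
ee_rot: [142.3, -1.2, 108.7]
wrist_force: [-0.1, 0.6, 0.9]
width: -0.0
```

```bash
python3 st.py
```

```text
29.8667 [0.624  0.0387 0.1337] [-15.3  21.2 119.9  72.9  21.9 -99.1] [-0.1  0.6  0.9]
tool z [ 0.574  0.212 -0.791] tilt 37.73884383940854 jaw [0.754 0.241 0.612]
rel bar: normal 0.0589 along 0.0003 slope 0.0131
rot to 35 tilt [-52.2  -5.7  52.3]
```

Call:
step_arm([
  {"slide": [-0.004, 0, -0.002], "delta_rot": [4, 1.5, -5.5], "grip": 1},
  {"slide": [-0.004, 0, -0.003], "delta_rot": [4, 1.5, -5.5], "grip": 1},
  {"slide": [-0.003, 0, -0.002], "delta_rot": [2, 0.8, -2.8], "grip": 1},
  {"slide": [0, 0, -0.002], "delta_rot": [0, 0, 0], "grip": 1},
  {"slide": [0.003, 0, -0.005], "delta_rot": [0, 0, 0], "grip": 1},
  {"slide": [0.003, 0, -0.005], "delta_rot": [0, 0, 0], "grip": 1},
  {"slide": [0.003, 0, -0.005], "delta_rot": [0, 0, 0], "grip": 1},
  {"slide": [0.002, 0, -0.003], "delta_rot": [0, 0, 0], "grip": 1},
  {"slide": [0, 0, 0], "delta_rot": [0, 0, 0], "grip": 1},
  {"slide": [0, 0, 0], "delta_rot": [0, 0, 0], "grip": 1},
])

```text
time: 30.7
tcp_pos: [0.627, 0.039, 0.1106]
ee_rot: [143.6, -11.9, 94.5]
wrist_force: [0.5, -0.4, 0.1]
width: -0.0
```

```bash
python3 st.py
```

```text
30.7 [0.627  0.039  0.1106] [-15.1  24.2 120.8  83.8  21.  -93. ] [ 0.5 -0.4  0.1]
tool z [ 0.579  0.212 -0.787] tilt 38.052195066069906 jaw [ 0.812 -0.058  0.581]
rel bar: normal 0.0382 along 0.0008 slope 0.0023
rot to 35 tilt [ 42.9   9.1 -78.9]
```

Call:
step_arm([
  {"slide": [0.001, 0, -0.004], "delta_rot": [0, 0, 0], "grip": 1},
  {"slide": [0.002, 0, -0.004], "delta_rot": [0, 0, 0], "grip": 1},
  {"slide": [0.003, 0, -0.004], "delta_rot": [0, 0, 0], "grip": 1},
  {"slide": [0.003, 0, -0.004], "delta_rot": [0, 0, 0], "grip": 1},
  {"slide": [0.003, 0, -0.004], "delta_rot": [0, 0, 0], "grip": 1},
  {"slide": [0.001, 0, -0.002], "delta_rot": [0, 0, 0], "grip": 1},
  {"slide": [0, 0, 0], "delta_rot": [0, 0, 0], "grip": 1},
  {"slide": [0, 0, 0], "delta_rot": [0, 0, 0], "grip": 1},
  {"slide": [0, 0, 0], "delta_rot": [0, 0, 0], "grip": 1},
  {"slide": [0, 0, 0], "delta_rot": [0, 0, 0], "grip": 1},
])

```text
time: 31.53
tcp_pos: [0.6374, 0.0401, 0.0861]
ee_rot: [143.8, -11.8, 94.7]
wrist_force: [0.3, 0.4, 0.1]
width: -0.0003
```

```bash
python3 st.py
```

```text
31.5333 [0.6374 0.0401 0.0861] [ -14.6   27.7  120.2   91.2   20.6 -100.6] [0.3 0.4 0.1]
tool z [ 0.575  0.213 -0.79 ] tilt 37.832879206290436 jaw [ 0.814 -0.055  0.578]
rel bar: normal 0.0122 along 0.0025 slope -0.0034
rot to 35 tilt [ 42.8   9.  -79.2]
```

Call:
step_arm([
  {"slide": [0.002, -0.0003, -0.0015], "delta_rot": [0, 0, 0], "grip": 1},
  {"slide": [0.002, -0.0003, -0.0015], "delta_rot": [0, 0, 0], "grip": 1},
  {"slide": [0.002, -0.0003, -0.002], "delta_rot": [0, 0, 0], "grip": 1},
  {"slide": [0.002, -0.0003, -0.002], "delta_rot": [0, 0, 0], "grip": 1},
  {"slide": [0.001, 0, -0.002], "delta_rot": [0, 0, 0], "grip": 1},
  {"slide": [0.001, 0, -0.002], "delta_rot": [0, 0, 0], "grip": 1},
  {"slide": [0, 0, 0], "delta_rot": [0, 0, 0], "grip": 1},
  {"slide": [0, 0, 0], "delta_rot": [0, 0, 0], "grip": 1},
  {"slide": [0, 0, 0], "delta_rot": [0, 0, 0], "grip": 1},
  {"slide": [0, 0, 0], "delta_rot": [0, 0, 0], "grip": 1},
])

```text
time: 32.37
tcp_pos: [0.6466, 0.0392, 0.0741]
ee_rot: [143.9, -11.8, 94.7]
wrist_force: [-5.3, -0.8, 3.6]
width: 0.0002
```

```bash
python3 st.py
```

```text
32.3667 [0.6466 0.0392 0.0741] [ -14.5   29.6  119.4   93.8   20.5 -103.3] [-5.3 -0.8  3.6]
tool z [ 0.574  0.213 -0.79 ] tilt 37.77621047184453 jaw [ 0.815 -0.055  0.577]
rel bar: normal -0.0029 along 0.0021 slope -0.0026
rot to 35 tilt [ 42.7   9.  -79.3]
```

Call:
step_arm([
  {"slide": [0.0006, 0, -0.0008], "delta_rot": [0, 0, 0], "grip": 1},
  {"slide": [0.0006, 0, -0.0008], "delta_rot": [0, 0, 0], "grip": 1},
  {"slide": [0.0003, 0, -0.0005], "delta_rot": [0, 0, 0], "grip": 1},
  {"slide": [0, 0, 0], "delta_rot": [0, 0, 0], "grip": 1},
  {"slide": [0, 0, 0], "delta_rot": [0, 0, 0], "grip": 1},
  {"slide": [0, 0, 0], "delta_rot": [0, 0, 0], "grip": 1},
  {"slide": [0, 0, 0], "delta_rot": [0, 0, 0], "grip": 1},
  {"slide": [0, 0, 0], "delta_rot": [0, 0, 0], "grip": 1},
  {"slide": [0, 0, 0], "delta_rot": [0, 0, 0], "grip": 1},
  {"slide": [0, 0, 0], "delta_rot": [0, 0, 0], "grip": 1},
])

```text
time: 33.2
tcp_pos: [0.6468, 0.0392, 0.0738]
ee_rot: [143.8, -11.8, 94.7]
wrist_force: [-4.9, -1.2, 3.8]
width: -0.0
```

```bash
python3 st.py
python3 - <<'E'
from h import *
c=snap('scene','pics/s2.png'); w=snap('wrist','pics/w13.png')
cv2.imwrite('pics/p.png',np.hstack([cv2.resize(c['frame'][150:360,150:430],None,fx=1.4,fy=1.4),cv2.resize(w['frame'],(392,294))])[:,:,::-1])
E
```

```text
33.2 [0.6468 0.0392 0.0738] [ -14.4   29.6  119.4   94.3   20.5 -103.9] [-4.9 -1.2  3.8]
tool z [ 0.575  0.213 -0.79 ] tilt 37.84435959401519 jaw [ 0.814 -0.054  0.578]
rel bar: normal -0.0032 along 0.0022 slope -0.0027
rot to 35 tilt [ 42.8   9.  -79.2]
```

View pics/p.png

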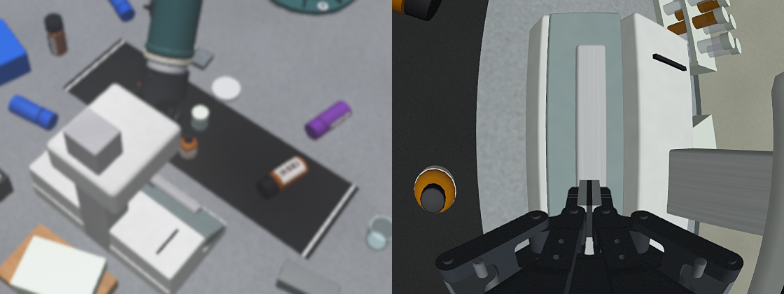

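The fingertip sits mid-width on the bar. The force of about 6 N means about 5 mm of press; sub-millimetre rows get lost to compliance, so I'll use firmer ones.

Call:
step_arm([
  {"slide": [0.0015, 0, -0.002], "delta_rot": [0, 0, 0], "grip": 1},
  {"slide": [0.0015, 0, -0.002], "delta_rot": [0, 0, 0], "grip": 1},
  {"slide": [0.001, 0, -0.0014], "delta_rot": [0, 0, 0], "grip": 1},
  {"slide": [0.0006, 0, -0.0008], "delta_rot": [0, 0, 0], "grip": 1},
  {"slide": [0.0006, 0, -0.0008], "delta_rot": [0, 0, 0], "grip": 1},
  {"slide": [0.0006, 0, -0.0008], "delta_rot": [0, 0, 0], "grip": 1},
  {"slide": [0.0006, 0, -0.0008], "delta_rot": [0, 0, 0], "grip": 1},
  {"slide": [0.0006, 0, -0.0008], "delta_rot": [0, 0, 0], "grip": 1},
  {"slide": [0.0006, 0, -0.0008], "delta_rot": [0, 0, 0], "grip": 1},
  {"slide": [0.0006, 0, -0.0008], "delta_rot": [0, 0, 0], "grip": 1},
])

```text
time: 34.13
tcp_pos: [0.6483, 0.0392, 0.0716]
ee_rot: [143.4, -11.8, 94.6]
wrist_force: [-12.3, -3.0, 14.9]
width: 0.0001
```

```bash
python3 st.py
```

```text
34.1333 [0.6483 0.0392 0.0716] [ -14.4   30.1  119.6   97.3   20.7 -106.7] [-12.3  -3.   14.9]
tool z [ 0.581  0.212 -0.786] tilt 38.22861084906101 jaw [ 0.81  -0.057  0.584]
rel bar: normal -0.0060 along 0.0022 slope -0.0027
rot to 35 tilt [ 43.1   9.3 -78.9]
```

It's at the end stop (19 N normal). Hold briefly, then release along the normal.

Call:
step_arm([
  {"slide": [0, 0, 0], "delta_rot": [0, 0, 0], "grip": 1},
  {"slide": [0, 0, 0], "delta_rot": [0, 0, 0], "grip": 1},
  {"slide": [0, 0, 0], "delta_rot": [0, 0, 0], "grip": 1},
  {"slide": [-0.001, 0, 0.002], "delta_rot": [0, 0, 0], "grip": 1},
  {"slide": [-0.002, 0, 0.003], "delta_rot": [0, 0, 0], "grip": 1},
  {"slide": [-0.003, 0, 0.005], "delta_rot": [0, 0, 0], "grip": 1},
  {"slide": [-0.004, 0, 0.006], "delta_rot": [0, 0, 0], "grip": 1},
  {"slide": [-0.005, 0, 0.007], "delta_rot": [0, 0, 0], "grip": 1},
  {"slide": [-0.005, 0, 0.007], "delta_rot": [0, 0, 0], "grip": 1},
  {"slide": [-0.005, 0, 0.007], "delta_rot": [0, 0, 0], "grip": 1},
])

```text
time: 34.97
tcp_pos: [0.6236, 0.0384, 0.1105]
ee_rot: [143.3, -11.8, 94.5]
wrist_force: [-1.0, 0.9, -0.1]
width: -0.0004
```

```bash
python3 st.py
```

```text
34.9667 [0.6236 0.0384 0.1105] [-15.3  24.1 121.4  85.7  21.  -95.2] [-1.   0.9 -0.1]
tool z [ 0.583  0.211 -0.785] tilt 38.27675871897139 jaw [ 0.809 -0.058  0.585]
rel bar: normal 0.0401 along 0.0001 slope -0.0005
rot to 35 tilt [ 43.1   9.3 -78.8]
```

Call:
step_arm([
  {"slide": [-0.006, 0, 0.01], "delta_rot": [0, 0, 0], "grip": 1},
  {"slide": [-0.008, 0, 0.015], "delta_rot": [0, 0, 0], "grip": 1},
  {"slide": [-0.008, 0, 0.02], "delta_rot": [0, 2, 0], "grip": 1},
  {"slide": [-0.005, 0, 0.025], "delta_rot": [0, 3, 0], "grip": 1},
  {"slide": [-0.003, -0.01, 0.03], "delta_rot": [0, 3, 0], "grip": 1},
  {"slide": [0, -0.02, 0.03], "delta_rot": [0, 3, 0], "grip": 1},
  {"slide": [0, -0.03, 0.02], "delta_rot": [0, 3, 0], "grip": 1},
  {"slide": [0, -0.03, 0.01], "delta_rot": [0, 3, 0], "grip": 1},
  {"slide": [0, -0.02, 0], "delta_rot": [0, 0, 0], "grip": 1},
  {"slide": [0, 0, 0], "delta_rot": [0, 0, 0], "grip": 1},
])

```text
time: 35.8
tcp_pos: [0.6031, -0.0672, 0.251]
ee_rot: [157.1, -12.9, 92.0]
wrist_force: [-0.6, 0.2, 0.2]
width: 0.0002
```

```bash
python3 st.py|head -1
python3 - <<'E'
from h import *
c=snap('top','pics/t2.png'); s=snap('scene','pics/s3.png')
a=cv2.imread('pics/t2.png')[165:285,130:400]; b=cv2.imread('pics/s3.png')[140:370,150:450]
cv2.imwrite('pics/q.png',np.vstack([cv2.resize(a,(675,300),interpolation=2),cv2.resize(b,(390,299),interpolation=2).repeat(1,0) if 0 else cv2.copyMakeBorder(cv2.resize(b,(390,299),interpolation=2),0,0,0,285,0)]))
E
```

```text
35.8 [ 0.6031 -0.0672  0.251 ] [-26.1  12.1 101.8  26.8  53.9 -39.2] [-0.6  0.2  0.2]
```

View pics/q.png

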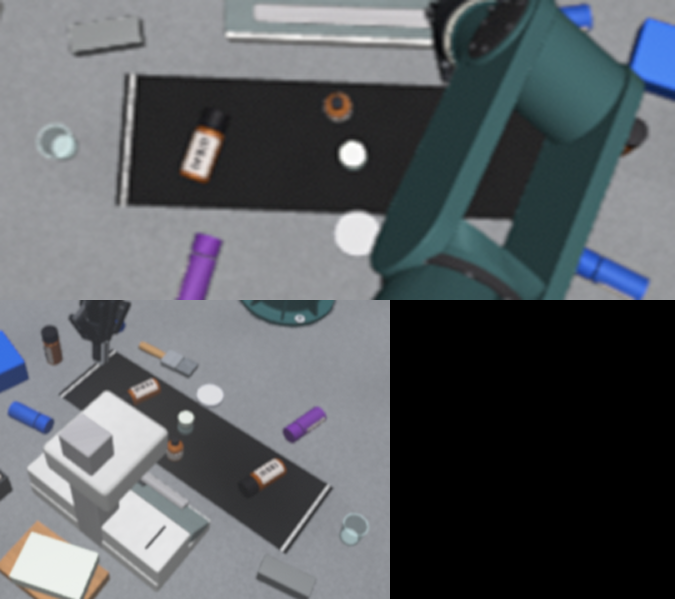

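Both tubes lie label-up on the mat. Jar, dropper, dish, brush, beaker and boxes stand where they were, the bar is up, and the arm is clear.

```bash
python3 -c "
from h import *
print(bot.finish_job(), bot.observe()['time'])"
```

```text
the job is handed in; nothing more can be done
the job is handed in; nothing more can be done
```

Both tubes are label-up on the mat, the picture was pressed for, and the job is handed in at about 36 s of the 58 s.

- **Tubes:** I rolled each one between loosely closed jaws, without lifting it, and then nudged both to correct. Overhead wrist views afterwards showed each label centred on its tube to about a pixel, roughly 2–3° from straight up.
- **Bar:** I pressed it about 2 mm from its middle with the tool tilted about 38°. It went to the end stop with about 19 N along its normal. I held it for several tenths of a second and let it back up.
- **Everything else:** The last top and scene pictures show both labels up. The bystanders I could see looked to be in place, and the arm was clear. In the top view the arm hid the tube_b end of the mat; the scene view showed that side.

- **Pressing slip:** The first press reached only about 6 N (about 5 mm) because small moves were lost to compliance, so I pressed on to the stop without letting go in between.
- **Joint limits:** Joints 5 and 6 came within about 1° of their limits on the way to the bar, so I leaned and turned the tool. No reading was past a limit.
- **Not measured:** I had no direct reading of how far the bar went down or whether it tipped; both are inferred from force and position.

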